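Wind back a swing-arm screw clamp and unload the checked ring

TASK

The steel ring in the clamping fixture has been checked and has to come out. Wind the fixture's handwheel anticlockwise by its crank grip, letting your hand rise with the screw, until the screw comes up against its stop - feel for it, never force it - and ease it back about a quarter turn so that it does not bind there; then swing the clamp arm by its end knob well clear to the left, lift the ring out of its nest and lay it gently flat in the grey tray, leaving the arm swung open, the wheel where you eased it and everything else on the bench alone.

Things in the scene. Friction and masses are not known exactly. Their poses are not given: they have to be found in the camera images.
- fixture: Swing-arm screw clamp, fixed to the bench; aluminium base 180 x 84 x 16 mm. Origin on the bench under the centre of the nest, z up; own x points from the nest to the pivot of the clamp arm, 90 mm away. The arm is a grey bar 26 mm wide, z = 71 to 87 mm; while shut it runs from the pivot over the nest (screw axis 90 mm from the pivot) to a black knob 178 mm from it
- nest (a point): Centre of the nest's floor, 24 mm above the bench: a round steel cup, 62 mm outside, 47 mm inside, its rim 4 mm above its floor, open at the top
- wheel_hub (a point): On the wheel's upright axis, at its flat top. Turned anticlockwise seen from above it winds up with the screw, 5 mm a turn; 4 to 9 N at the crank grip turns it, and it stays where it is left. The screw meets its stop after one and a half to two and a half turns, felt as a sudden hard resistance; more than about 25 N at the crank there wrenches the arm aside. The wheel is a steel disc 92 mm across and 10 mm thick, its top 119 to 121 mm above the bench at the start
- crank_grip: Upright black crank grip on the wheel, a cylinder 18 mm across and 46 mm tall, 37 mm from the wheel's axis. Origin on its own axis at its foot, 1.5 mm above the wheel's top. It spins freely on its pin, so a hand may carry it round without turning.
- pad: Steel collar (31 mm across) with a 16 mm centring nose at the screw's lower end, under the arm; rises with screw, wheel and crank grip. Origin on the screw's axis, 35 mm below the nose's tip, z up. At the start the nose stands 4 to 5 mm deep in the ring's bore, so the arm can swing only once it has risen out. Wound right up, the collar stops against the arm's boss
- swing_arm (a joint): Angle of the clamp arm about its upright pivot, rad: 0 shut over the nest; grows as the arm swings to the left (clockwise seen from above, the knob first moves along the fixture's own +y) up to a stop at 1.75. 7 to 10 N at the knob moves it; it stays where it is left
- swing_axis (a point): On the upright axis of the arm's pivot (a hub 34 mm across, up to 98 mm high), 90 mm along the fixture's x from its origin, 113 mm above the bench
- knob_mid (a point): Middle of the upright black knob on the free end of the arm, 178 mm from the swing axis: 20 mm across, from 92 to 132 mm above the bench, this point at 113 mm; fixed to the arm, whose top below it is at 87 mm
- ring: Steel setting ring, 45 mm outside, 22 mm bore, 16 mm high, 0.11 to 0.18 kg. Origin at the centre of its underside, z along its axis, upright at the start: it sits in the nest, 4 mm of its height below the nest's rim, with 1 mm of play all round
- tray: Grey open parts tray, 188 mm along its x, 129 mm along its y, 26 mm high, walls 2 mm, inner floor 6 mm above its underside. Origin at the centre of its underside. Loose, 0.4 kg. A steel gear lies near its +x end; the rest of its floor is free for the ring
- gear: Small steel gear, 33 mm across, 9 mm high, lying in the tray; leave it there
- hex_tool: Black hex key 88 mm long lying on the bench; leave it
- block_a: Steel gauge block 9 x 35 x 30 mm on the bench; leave it
- pen: Marker 132 mm long lying on the bench; leave it
Not all that is in view belongs to the job. What is meant by the ring is not turquoise, and is the larger of those in its own colour.

How it is judged (in metres and radians):
On the way, in this order (a step that is already met when the one before it is completed fails the run):
1. the screw is wound up against its stop (z of pad in the frame of fixture above 0.00873 m), for 0.1 s.
2. the wheel is eased back about a quarter turn (z of pad in the frame of fixture between 0.00675 and 0.00825 m), for 0.2 s.
3. the clamp arm is swung well clear to the left (value of joint swing_arm above 1.3 rad), for 0.2 s.
At the end, for the whole second after the job is handed in: The ring lies flat (within 7 degrees) and still on the floor of the grey tray, released; the clamp arm stands at least 1.3 rad open; the screw stands 0.5 to 2 mm (0.1 to 0.4 turn) below its stop (all of step 2 and value of joint swing_arm above 1.3 rad and x of ring in the frame of tray between -0.075 and 0.075 m and y of ring in the frame of tray between -0.045 and 0.045 m and z of ring in the frame of tray between 0.002 and 0.011 m and angle between ring's own z axis and vertical below 0.12 rad and linear speed of ring below 0.02 m/s and contact force between the fingers and ring below 0.05 N); the robot touches nothing.
It fails at once if the crank is forced on at the stop until the clamp arm is wrenched aside (more than 0.02 rad, screw within 0.4 mm of its stop) (z of pad in the frame of fixture above 0.00835 m and value of joint swing_arm above 0.02 rad).
It fails at once if the nose or pad is driven into the ring with more than 25 N (winding it down, or swinging the arm before the nose is clear) (contact force between pad and ring above 25 N).
It fails at once if the ring is dropped: it falls freely for more than about 13 mm (faster than 0.5 m/s with no finger on it) (linear speed of ring above 0.5 m/s and contact force between the fingers and ring below 0.01 N).
It fails at once if the tray is pushed more than 40 mm (distance of tray from where it was at the start of the episode above 0.04 m).
It fails at once if a bystander is moved more than 30 mm (distance of any of hex_tool, block_a, pen from where it was at the start of the episode above 0.03 m or distance between gear and tray above 0.12 m).
It also fails if it takes over 72 s, if anything falls off the work surface, if the arm or the gripper's body presses on something with over 40 N, if the wrist force passes 120 N, or if a joint passes its speed limit or range.

ROBOT

A 6-joint arm with a two-finger parallel gripper is mounted at the origin on a cart in front of the work surface, level with it; the furniture and walls round the work are solid. World frame = base frame: x ahead of the robot, y to its left, z up, the work surface at z = 0. Lengths are in m, angles in degrees, forces in N, time in s.
With the tool pointing down it reaches from about 0.25 to 0.775 m from the base axis. Payload 8.9 kg.
Tool frame: the origin (TCP) lies at the very end of the fingers, on their centre line; the grasp point (between the pads) lies 19 mm behind it; z points along the fingers, y is the direction in which the jaws open and shut (so a half turn about z gives the same grasp; the last joint's range is limited). The gripper opens to 85 mm and grips with 20 to 120 N. Pads are 22 mm wide; open, the fingers measure 114 mm over their backs; the gripper's body (76 mm by 85 mm) begins 54 mm behind the grasp point. The pads swing forward as they close: fully open they stand 13 mm farther back than shut.
Start: joints at [-7.981, 16.656, -8.789, 64.555, 0, 82.019], TCP at [0.525, 0, 0.231] pointing down, gripper open.
Joint ranges: [-144.48, 144.48], [-52.06, 99.96], [-74.48, 78.29], [-112.23, 115.85], [-86.99, 84.42], [-180, 180]. Speed limits (degrees/s): [127.2, 127.2, 159.86, 180, 180, 180].

INTERFACE

Orientations are given as a 3x3 rotation matrix whose columns are the frame's x, y, z axes.
In Python, from workcell import sensors, eyes, ticket gives the robot as it stands.
- The arm moves only by the tool send_rows, never from a script. Its argument "plan" is a list that holds one entry, the list of rows, each a list of 4 numbers: the shift along the tool's x, y, z in mm, then the turn about the tool's z in rad. A call has 1 to 10 rows; each row is the pose to reach, as a shift and turn from the pose commanded when the call began, along the tool's axes at that moment; what a row does not reach only later rows make up. A row lasts 1/8 s, in which the tool goes at most 62.5 mm and 10.7 degrees, less where a joint would pass 70% of its speed; a pose out of reach is approached as far as the arm can. A call with a gripper value outside its range is refused whole. "gripper" is the opening, from -1 (shut) to 1 (fully open), set as the call begins (left out, the last holds). The fingers move at their own pace and stop on an object; "squeeze" is the grip in N (left out, the last holds). Time passes only in rows, so rows that repeat a pose let the fingers close. It gives the time, the measured TCP pose, the force and the opening at its end, in the units of the state.
- sensors.get_state(): the state, without advancing time (a new reading comes with each control period).
- eyes.read_camera(name): name is "scene" or "side" or "wrist"; returns a dict with "image" (420x560x3 uint8, red, green, blue), "camera_matrix" (3x3 intrinsics, pixels), "R" (3x3) and "t" (3): a world point X has camera coordinates R X + t; the wrist camera has in their place "hand_eye" (4x4, takes a point from camera to tool coordinates, whose origin is the TCP and whose axes are the flange's). Camera axes: x right, y down, z forward; pixel columns grow to the right and rows downward; lengths in m; the calibration is good to about 2 mm. A picture is of the moment at which its call begins: read the wrist's pose just before it. There is no depth.
- ticket.close_job(): hands the job in, once; it reports no verdict.
The state is a dict: "clock": time; "joint_pos": joint angles; "joint_velocities": joint speeds; "effort": joint torques, N m; "ee_pos": TCP position; "orientation": TCP orientation; "contact_force": force on the tool from outside, world axes, zero at the start; "moment": the same for the moment, N m; "width": opening from 0.0 (shut) to 1.0 (fully open).
Only numpy, scipy, OpenCV 4.12 (cv2) and the standard library are available. Lean on these libraries where they do the work, as an engineer would, in place of code of your own. Each camera call takes 0.05 s, during which the arm holds its last target.

## Working session

There is one attempt and no reset: what is moved stays moved. The work goes in short steps, Python scripts to look and compute and a tool call to move; the robot and the scene stay as the last step left them, time stands still between calls to the robot, and variables do not carry over. Pictures are saved under pics/ and viewed, and the job is handed in when it is done.

Besides the shell and the picture viewer there is one more tool, called after "Request:" as name(argument=value, ...) on one line, values as JSON. send_rows: Moves the arm, as the interface text tells. Its arguments: {"type":"object","properties":{"plan":{"type":"array","items":{"type":"array","items":{"type":"array","items":{"type":"number"}}}},"gripper":{"type":"number"},"squeeze":{"type":"number"}},"required":["plan"]}

```bash
ls; mkdir -p pics; python3 - <<'E'
from workcell import sensors, eyes
import cv2,numpy as np
s=sensors.get_state(); print({k:np.round(v,3).tolist() for k,v in s.items()})
for n in ("scene","side","wrist"):
    c=eyes.read_camera(n); cv2.imwrite(f"pics/{n}0.png",c["image"][:,:,::-1]); print(n,{k:np.round(v,4).tolist() for k,v in c.items() if k!="image"})
E
```

```text
pics
{'clock': 0.0, 'joint_pos': [-7.982, 16.687, -8.829, 64.553, -0.0, 82.019], 'joint_velocities': [0.02, 0.012, 0.045, -0.195, -0.063, 0.016], 'effort': [-0.003, -53.715, 33.136, 0.016, -0.0, 0.0], 'ee_pos': [0.525, 0.0, 0.231], 'orientation': [[0.0, 1.0, -0.001], [1.0, -0.0, 0.0], [0.0, -0.001, -1.0]], 'contact_force': [0.083, 0.305, -0.455], 'moment': [0.009, 0.013, -0.01], 'width': 0.998}
scene {'camera_matrix': [[507.1939, 0.0, 275.9551], [0.0, 507.1939, 222.0067], [0.0, 0.0, 1.0]], 'R': [[0.8914, -0.4528, -0.0196], [-0.2999, -0.5568, -0.7746], [0.3398, 0.6964, -0.6321]], 't': [-0.4707, 0.227, 1.1082]}
side {'camera_matrix': [[529.1387, 0.0, 279.6848], [0.0, 529.1387, 214.3668], [0.0, 0.0, 1.0]], 'R': [[-0.8793, -0.4757, 0.0205], [-0.3112, 0.5416, -0.7809], [0.3604, -0.6931, -0.6243]], 't': [0.4606, 0.2244, 1.0372]}
wrist {'camera_matrix': [[307.1788, 0.0, 283.1325], [0.0, 307.1788, 208.1581], [0.0, 0.0, 1.0]], 'hand_eye': [[-0.0006, -0.9609, -0.2771, 0.0698], [1.0, -0.0005, -0.0006, 0.0007], [0.0004, -0.2771, 0.9609, -0.1418], [0.0, 0.0, 0.0, 1.0]]}
```

View pics/scene0.png

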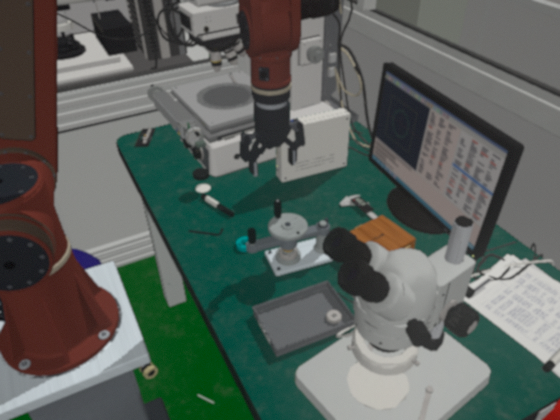

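View pics/side0.png

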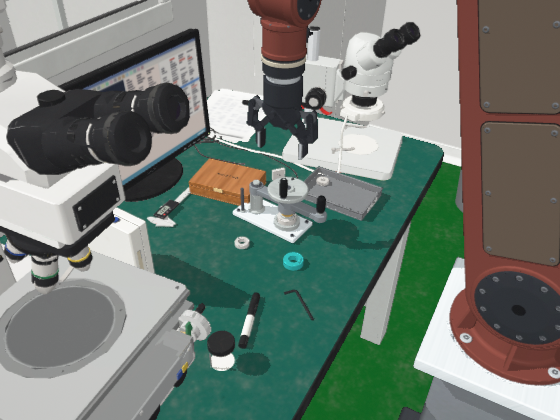

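View pics/wrist0.png

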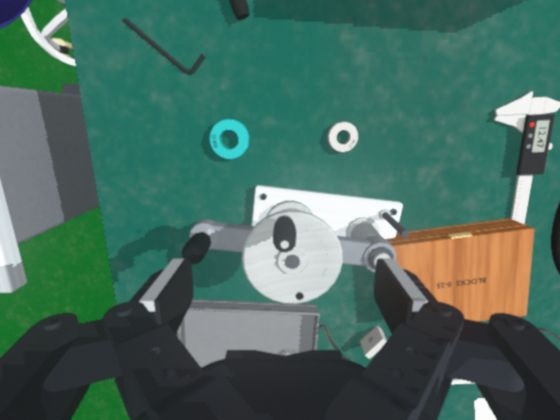

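```bash
python3 - <<'E'
import cv2
def crop(n,x0,y0,w,h,f,o):
    im=cv2.imread(f"pics/{n}0.png")[y0:y0+h,x0:x0+w]; cv2.imwrite(f"pics/{o}.png",cv2.resize(im,None,fx=f,fy=f,interpolation=cv2.INTER_CUBIC))
crop("wrist",180,180,240,180,3.333,"wz")
crop("side",215,150,180,120,4.4,"sz")
crop("scene",220,180,140,180,3.3,"cz")
E
```

```text
(no output)
```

View pics/wz.png

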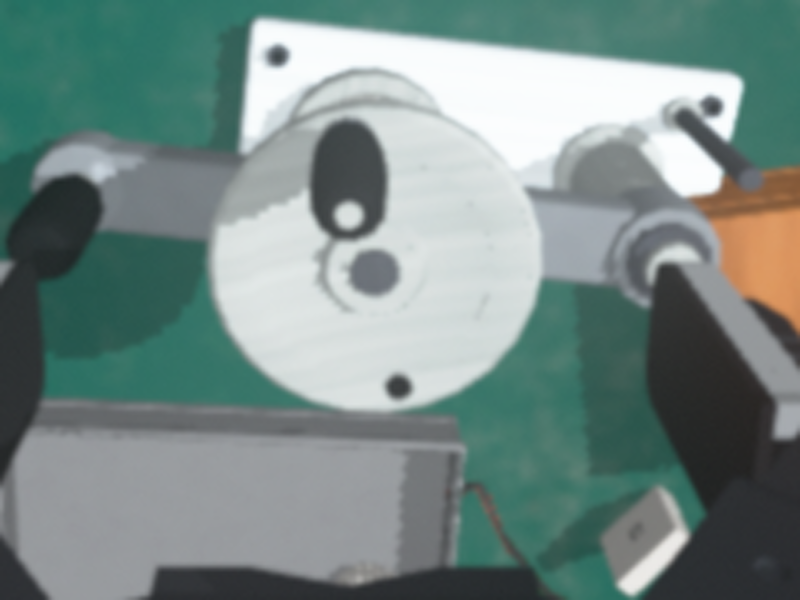

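View pics/sz.png

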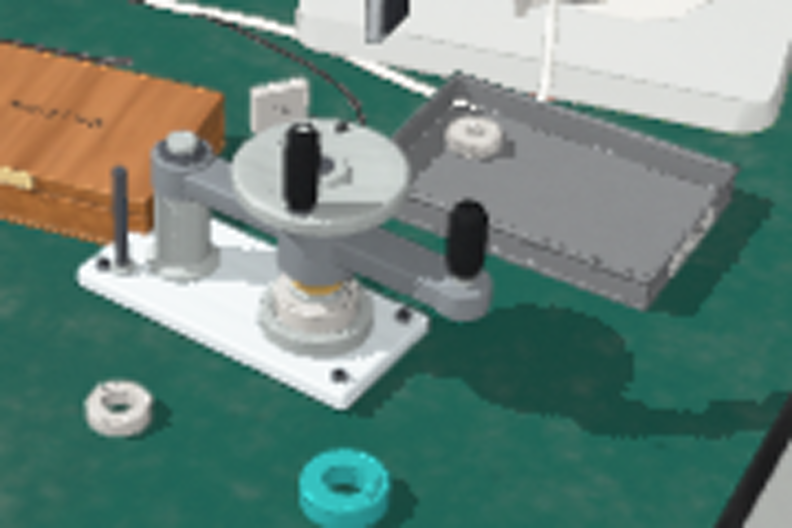

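View pics/cz.png

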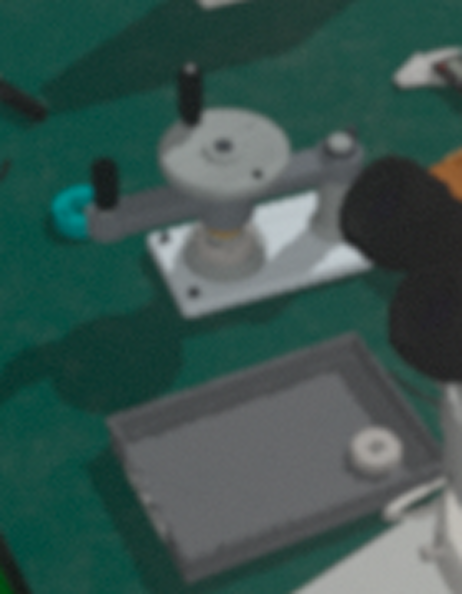

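```bash
cat > h.py <<'E'
import numpy as np
from workcell import sensors, eyes
def cam(n):
    s=sensors.get_state(); c=eyes.read_camera(n); K=c["camera_matrix"]
    if n=="wrist":
        T=np.eye(4);T[:3,:3]=s["orientation"];T[:3,3]=s["ee_pos"];T=T@c["hand_eye"]
        R=T[:3,:3].T; t=-R@T[:3,3]
    else: R,t=np.array(c["R"]),np.array(c["t"])
    return c["image"],np.array(K),R,t
def ray(C,u,v):
    _,K,R,t=C; d=R.T@np.linalg.inv(K)@[u,v,1]; return -R.T@t,d
def atz(C,u,v,z):
    o,d=ray(C,u,v); return o+d*(z-o[2])/d[2]
def tri(*obs):
    A=np.zeros((3,3));b=np.zeros(3);L=[]
    for C,u,v in obs:
        o,d=ray(C,u,v);d=d/np.linalg.norm(d);P=np.eye(3)-np.outer(d,d);A+=P;b+=P@o;L.append((o,P))
    X=np.linalg.solve(A,b); return X,[round(1000*np.linalg.norm(P@(X-o)),1) for o,P in L]
def proj(C,X):
    _,K,R,t=C; p=K@(R@np.asarray(X)+t); return p[:2]/p[2]
E
python3 - <<'E'
from h import *
np.set_printoptions(precision=4,suppress=True)
W=cam("wrist");S=cam("side");C=cam("scene")
w=lambda x,y:(W,180+x/3.333,180+y/3.333)
s=lambda x,y:(S,215+x/4.4,150+y/4.4)
c=lambda x,y:(C,220+x/3.3,180+y/3.3)
for n,z,o in [("grip top",.1675,[w(348,216),s(303,130),c(190,68)]),
 ("knob top",.132,[w(35,250),s(467,205),c(104,162)]),
 ("wheel c",.120,[w(375,257),s(321,175),c(225,151)]),
 ("hubdot",.122,[w(373,272),s(332,165),c(224,146)]),
 ("pivot",.098,[w(665,255),s(183,148),c(341,143)])]:
    print(n,tri(*o),*[atz(*q,z)[:2] for q in o])
for n,z,o in [("tray corners side",.026,[s(460,72),s(738,170),s(650,290),s(372,180)]),("tray scene",.026,[c(105,422),c(352,338)]),
  ("base",.016,[s(80,270),s(428,322),s(345,395),w(258,18),w(742,75)]),
  ("ringtop",.040,[s(317,290)]),("gear",.015,[s(474,132),c(375,448)])]:
    for q in o: print(n,atz(*q,z))
E
```

```text
grip top (array([ 0.5265, -0.017 ,  0.1637]), [np.float64(1.4), np.float64(1.8), np.float64(1.4)]) [ 0.5261 -0.0168] [ 0.5226 -0.0094] [ 0.5258 -0.02  ]
knob top (array([ 0.4466, -0.042 ,  0.1298]), [np.float64(1.3), np.float64(0.7), np.float64(0.8)]) [ 0.446  -0.0412] [ 0.4459 -0.0385] [ 0.4463 -0.045 ]
wheel c (array([ 0.5343, -0.0525,  0.111 ]), [np.float64(0.7), np.float64(1.6), np.float64(1.9)]) [ 0.5335 -0.0488] [ 0.527  -0.0396] [ 0.5314 -0.061 ]
hubdot (array([ 0.5319, -0.0547,  0.1173]), [np.float64(1.1), np.float64(3.6), np.float64(2.6)]) [ 0.5329 -0.0522] [ 0.525  -0.0476] [ 0.5323 -0.0579]
pivot (array([ 0.6232, -0.0626,  0.0901]), [np.float64(1.5), np.float64(1.8), np.float64(3.3)]) [ 0.619  -0.0585] [ 0.6152 -0.0517] [ 0.6218 -0.0692]
tray corners side [ 0.5609 -0.2934  0.026 ]
tray corners side [ 0.3772 -0.2814  0.026 ]
tray corners side [ 0.3808 -0.1512  0.026 ]
tray corners side [ 0.5571 -0.166   0.026 ]
tray scene [ 0.3832 -0.1703  0.026 ]
tray scene [ 0.5665 -0.1813  0.026 ]
base [ 0.6646 -0.0227  0.016 ]
base [ 0.4784 -0.0777  0.016 ]
base [ 0.49   -0.0027  0.016 ]
base [ 0.4945 -0.005   0.016 ]
base [ 0.6685 -0.026   0.016 ]
ringtop [ 0.5298 -0.0455  0.04  ]
gear [ 0.5324 -0.2541  0.015 ]
gear [ 0.5339 -0.2645  0.015 ]
```

Request:
send_rows(plan=[[[-8, 0, 10, 0], [-17, 1, 25, 0], [-17, 1, 31, 0], [-17, 1, 31, 0]]], gripper=0.2, squeeze=40)

```text
clock: 0.8
ee_pos: [0.5255, -0.0171, 0.1995]
orientation: [[0.001, 1.0, -0.001], [1.0, -0.001, 0.0], [0.0, -0.001, -1.0]]
contact_force: [0.0, 0.0, 0.3]
width: 0.6
```

```bash
python3 - <<'E'
from h import *
import cv2
W=cam("wrist");s=sensors.get_state();print(s["ee_pos"],s["width"],s["contact_force"])
im=W[0][:,:,::-1].copy();
for X in [(.526,-.017,.1675),(.533,-.051,.12)]: print(proj(W,X))
cv2.imwrite("pics/w1.png",cv2.resize(im[120:420,130:480],None,fx=2,fy=2,interpolation=cv2.INTER_CUBIC))
E
```

```text
[ 0.52584222 -0.01698467  0.20005406] 0.6024983612466165 [ 0.4010216  -0.06864575  0.12015801]
[283.18167759 239.18955034]
[292.24304083 256.96337764]
```

View pics/w1.png

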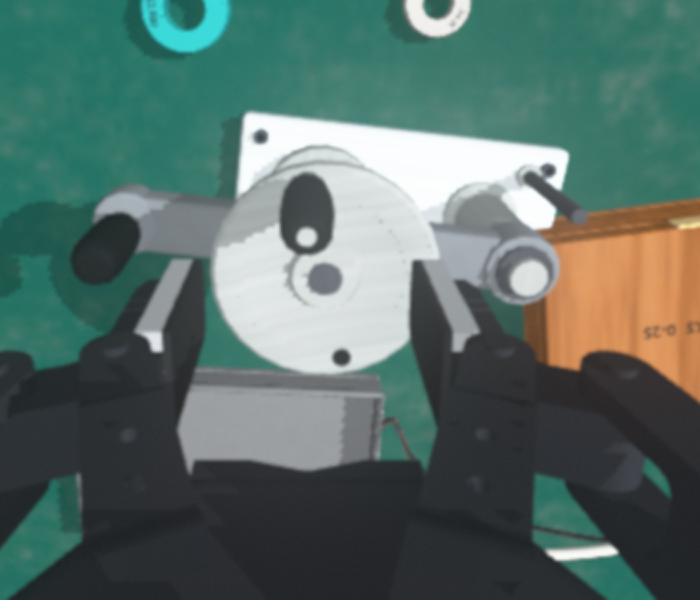

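Request:
send_rows(plan=[[[0, 0, 20, 0], [0, 0, 45, 0], [0, 0, 62, 0], [0, 0, 66, 0], [0, 0, 66, 0]]])

```text
clock: 1.48
ee_pos: [0.5263, -0.0169, 0.1348]
orientation: [[-0.0, 1.0, 0.001], [1.0, 0.0, -0.0], [-0.0, 0.001, -1.0]]
contact_force: [0.8, -0.3, 0.4]
width: 0.605
```

Request:
send_rows(plan=[[[0, 0, 0, 0], [0, 0, 0, 0], [0, 0, 0, 0], [0, 0, 0, 0], [0, 0, 0, 0], [0, 0, 0, 0]]], gripper=-1)

```text
clock: 2.22
ee_pos: [0.5259, -0.017, 0.135]
orientation: [[-0.0, 1.0, 0.0], [1.0, 0.0, -0.0], [-0.0, 0.0, -1.0]]
contact_force: [-2.8, 0.8, 6.2]
width: 0.196
```

```bash
python3 - <<'E'
from h import *
import cv2
W=cam("wrist");s=sensors.get_state();print(s["ee_pos"],s["width"],s["contact_force"],s["moment"])
im=W[0][:,:,::-1].copy();
cv2.imwrite("pics/w2.png",cv2.resize(im[120:420,130:480],None,fx=2,fy=2,interpolation=cv2.INTER_CUBIC))
E
```

```text
[ 0.52586149 -0.01694646  0.13502136] 0.1944950225227627 [-4.22629045  0.7069902   5.58128515] [0.06420186 0.65437299 0.02412571]
```

View pics/w2.png

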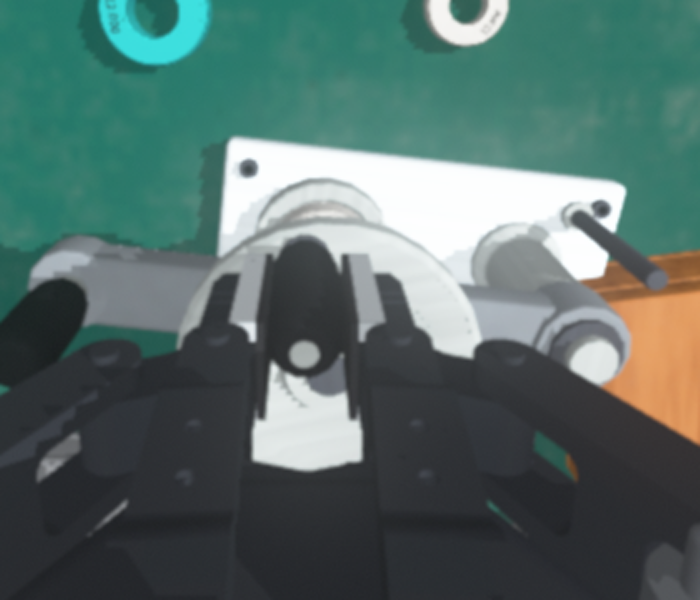

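```bash
cat > rows.py <<'E'
import sys,numpy as np
# usage: a0 step n [r]
a0,st,n=map(float,sys.argv[1:4]); r=float(sys.argv[4]) if len(sys.argv)>4 else 37
out=[]
for i in range(1,int(n)+1):
    a=np.radians(a0+st*i);b=np.radians(a0)
    out.append([round(r*(np.sin(a)-np.sin(b)),1),round(r*(np.cos(a)-np.cos(b)),1),round(-5*st*i/360,2),0])
print(out,"end",a0+st*n)
E
python3 rows.py 102 7 6
```

```text
[[np.float64(-1.2), np.float64(-4.4), -0.1, 0], [np.float64(-2.9), np.float64(-8.5), -0.19, 0], [np.float64(-5.2), np.float64(-12.5), -0.29, 0], [np.float64(-7.8), np.float64(-16.1), -0.39, 0], [np.float64(-11.0), np.float64(-19.4), -0.49, 0], [np.float64(-14.4), np.float64(-22.2), -0.58, 0]] end 144.0
```

Request:
send_rows(plan=[[[-1.2, -4.4, -0.1, 0], [-2.9, -8.5, -0.19, 0], [-5.2, -12.5, -0.29, 0], [-7.8, -16.1, -0.39, 0], [-11.0, -19.4, -0.49, 0], [-14.4, -22.2, -0.58, 0]]])

```text
clock: 3.02
ee_pos: [0.5045, -0.0301, 0.1357]
orientation: [[-0.001, 1.0, 0.002], [1.0, 0.001, 0.003], [0.003, 0.002, -1.0]]
contact_force: [1.1, 8.2, 6.3]
width: 0.192
```

```bash
sed -i 's/round(r\*(np.sin(a)-np.sin(b)),1),round(r\*(np.cos(a)-np.cos(b)),1)/round(float(r*(np.sin(a)-np.sin(b))),1),round(float(r*(np.cos(a)-np.cos(b))),1)/' rows.py; python3 rows.py 144 9 10;  python3 -c "
from h import *
s=sensors.get_state();print(s['ee_pos'],s['contact_force'],s['moment'],s['width'])"
```

```text
[[-5.0, -3.0, -0.12, 0], [-10.3, -5.3, -0.25, 0], [-16.0, -6.6, -0.38, 0], [-21.7, -7.1, -0.5, 0], [-27.5, -6.6, -0.62, 0], [-33.2, -5.3, -0.75, 0], [-38.5, -3.0, -0.88, 0], [-43.5, -0.0, -1.0, 0], [-47.9, 3.8, -1.12, 0], [-51.7, 8.2, -1.25, 0]] end 234.0
[ 0.5045139  -0.03011687  0.13566505] [1.06932005 8.15237525 6.31302451] [ 1.794596   -0.30373223  0.02029454] 0.19230021146736562
```

Request:
send_rows(plan=[[[-5.0, -3.0, -0.12, 0], [-10.3, -5.3, -0.25, 0], [-16.0, -6.6, -0.38, 0], [-21.7, -7.1, -0.5, 0], [-27.5, -6.6, -0.62, 0], [-33.2, -5.3, -0.75, 0], [-38.5, -3.0, -0.88, 0], [-43.5, 0.0, -1.0, 0], [-47.9, 3.8, -1.12, 0], [-51.7, 8.2, -1.25, 0]]])

```text
clock: 4.28
ee_pos: [0.5105, -0.083, 0.1368]
orientation: [[0.0, 1.0, -0.002], [1.0, -0.0, 0.0], [0.0, -0.002, -1.0]]
contact_force: [-7.7, 1.4, 11.9]
width: 0.198
```

```bash
python3 rows.py 234 10 10;  python3 -c "
from h import *
s=sensors.get_state();print(s['ee_pos'],s['contact_force'],s['moment'],s['width'])"
```

```text
[[-3.3, 5.5, -0.14, 0], [-5.6, 11.5, -0.28, 0], [-6.9, 17.9, -0.42, 0], [-7.0, 24.3, -0.56, 0], [-6.0, 30.7, -0.69, 0], [-3.9, 36.8, -0.83, 0], [-0.7, 42.4, -0.97, 0], [3.3, 47.5, -1.11, 0], [8.2, 51.7, -1.25, 0], [13.7, 55.0, -1.39, 0]] end 334.0
[ 0.51046833 -0.08295796  0.13679222] [-7.65900114  1.40842329 11.87095864] [0.3559432  1.81657356 0.00899775] 0.19806073927835904
```

Request:
send_rows(plan=[[[-3.3, 5.5, -0.4, 0], [-5.6, 11.5, -0.7, 0], [-6.9, 17.9, -1.0, 0], [-7.0, 24.3, -1.3, 0], [-6.0, 30.7, -1.5, 0], [-3.9, 36.8, -1.7, 0], [-0.7, 42.4, -1.8, 0], [3.3, 47.5, -1.9, 0], [8.2, 51.7, -2.05, 0], [13.7, 55.0, -2.2, 0]]])

```text
clock: 5.52
ee_pos: [0.5658, -0.0704, 0.1383]
orientation: [[0.001, 1.0, -0.002], [1.0, -0.001, -0.002], [-0.002, -0.002, -1.0]]
contact_force: [-4.2, -5.9, 1.9]
width: 0.195
```

```bash
python3 rows.py 334 10 10;  python3 -c "
from h import *
s=sensors.get_state();print(s['ee_pos'],s['contact_force'],s['moment'],s['width'])"
```

```text
[[6.0, 2.3, -0.14, 0], [12.4, 3.5, -0.28, 0], [18.8, 3.7, -0.42, 0], [25.2, 2.6, -0.56, 0], [31.3, 0.5, -0.69, 0], [36.9, -2.6, -0.83, 0], [41.9, -6.6, -0.97, 0], [46.2, -11.5, -1.11, 0], [49.5, -17.0, -1.25, 0], [51.8, -23.1, -1.39, 0]] end 434.0
[ 0.56578183 -0.0704217   0.13825904] [-4.16016214 -5.86341459  1.89094726] [-1.13454088  1.07043289  0.02414257] 0.1946825704015369
```

Request:
send_rows(plan=[[[6.0, 2.3, -0.14, 0], [12.4, 3.5, -0.28, 0], [18.8, 3.7, -0.42, 0], [25.2, 2.6, -0.56, 0], [31.3, 0.5, -0.69, 0], [36.9, -2.6, -0.83, 0], [41.9, -6.6, -0.97, 0], [46.2, -11.5, -1.11, 0], [49.5, -17.0, -1.25, 0], [51.8, -23.1, -1.39, 0]]])

```text
clock: 6.78
ee_pos: [0.545, -0.0185, 0.1398]
orientation: [[0.001, 1.0, 0.002], [1.0, -0.001, -0.002], [-0.002, 0.002, -1.0]]
contact_force: [6.7, -3.3, -6.5]
width: 0.198
```

```bash
python3 rows.py 434 10 10;  python3 rows.py 534 10 9; python3 -c "
from h import *
s=sensors.get_state();print(s['ee_pos'],s['contact_force'],s['moment'],s['width'])"
```

```text
[[1.2, -6.3, -0.14, 0], [1.3, -12.8, -0.28, 0], [0.3, -19.1, -0.42, 0], [-1.8, -25.2, -0.56, 0], [-4.9, -30.9, -0.69, 0], [-9.0, -35.9, -0.83, 0], [-13.8, -40.1, -0.97, 0], [-19.3, -43.5, -1.11, 0], [-25.4, -45.8, -1.25, 0], [-31.7, -47.0, -1.39, 0]] end 534.0
[[-6.4, -0.1, -0.14, 0], [-12.8, 0.9, -0.28, 0], [-18.9, 3.0, -0.42, 0], [-24.6, 6.1, -0.56, 0], [-29.6, 10.2, -0.69, 0], [-33.8, 15.0, -0.83, 0], [-37.1, 20.6, -0.97, 0], [-39.4, 26.6, -1.11, 0], [-40.7, 32.9, -1.25, 0]] end 624.0
[ 0.54501883 -0.01853232  0.13981888] [ 6.66586662 -3.30030814 -6.54553397] [-0.77806317 -1.46757466 -0.02216998] 0.19755299174095747
```

Request:
send_rows(plan=[[[1.2, -6.3, 0.1, 0], [1.3, -12.8, 0.2, 0], [0.3, -19.1, 0.1, 0], [-1.8, -25.2, -0.06, 0], [-4.9, -30.9, -0.2, 0], [-9.0, -35.9, -0.33, 0], [-13.8, -40.1, -0.47, 0], [-19.3, -43.5, -0.61, 0], [-25.4, -45.8, -0.75, 0], [-31.7, -47.0, -0.9, 0]]])

```text
clock: 8.02
ee_pos: [0.4963, -0.0479, 0.141]
orientation: [[-0.001, 1.0, -0.0], [1.0, 0.001, 0.003], [0.003, -0.0, -1.0]]
contact_force: [-2.6, 6.5, 6.3]
width: 0.196
```

Request:
send_rows(plan=[[[-6.4, -0.1, -0.14, 0], [-12.8, 0.9, -0.28, 0], [-18.9, 3.0, -0.42, 0], [-24.6, 6.1, -0.56, 0], [-29.6, 10.2, -0.69, 0], [-33.8, 15.0, -0.83, 0], [-37.1, 20.6, -0.97, 0], [-39.4, 26.6, -1.11, 0], [-40.7, 32.9, -1.25, 0]]])

```text
clock: 9.15
ee_pos: [0.5283, -0.0903, 0.1422]
orientation: [[0.0, 1.0, -0.003], [1.0, -0.0, -0.001], [-0.001, -0.003, -1.0]]
contact_force: [-7.8, -2.8, 7.5]
width: 0.197
```

```bash
cat >f.py <<'E'
from h import *
c=np.array([.5332,-.0534])
s=sensors.get_state();p=np.array(s['ee_pos'])[:2]-c;a=np.arctan2(p[1],p[0]);F=np.array(s['contact_force'])
print(s['clock'],np.degrees(a)%360,1e3*np.hypot(*p),s['ee_pos'],"F",F,"tang resist",F[:2]@[np.sin(a),-np.cos(a)],"rad",F[:2]@[np.cos(a),np.sin(a)])
E
python3 f.py; python3 rows.py 624 6 3; for a in 630 633 636 639 642 645 648 651 654 657 660; do python3 rows.py $a 3 2;done
```

```text
9.15 262.4050336774559 37.17757243213457 [ 0.52828627 -0.09025142  0.14223078] F [-7.77091899 -2.77536173  7.50937784] tang resist 7.335928292695623 rad 3.7780908908435324
[[-0.2, 3.9, -0.08, 0], [-0.0, 7.7, -0.17, 0], [0.6, 11.6, -0.25, 0]] end 642.0
[[0.1, 1.9, -0.04, 0], [0.2, 3.9, -0.08, 0]] end 636.0
[[0.2, 1.9, -0.04, 0], [0.4, 3.9, -0.08, 0]] end 639.0
[[0.3, 1.9, -0.04, 0], [0.6, 3.8, -0.08, 0]] end 642.0
[[0.4, 1.9, -0.04, 0], [0.8, 3.8, -0.08, 0]] end 645.0
[[0.5, 1.9, -0.04, 0], [1.0, 3.7, -0.08, 0]] end 648.0
[[0.6, 1.9, -0.04, 0], [1.2, 3.7, -0.08, 0]] end 651.0
[[0.6, 1.8, -0.04, 0], [1.4, 3.6, -0.08, 0]] end 654.0
[[0.7, 1.8, -0.04, 0], [1.6, 3.5, -0.08, 0]] end 657.0
[[0.8, 1.7, -0.04, 0], [1.8, 3.5, -0.08, 0]] end 660.0
[[0.9, 1.7, -0.04, 0], [1.9, 3.4, -0.08, 0]] end 663.0
[[1.0, 1.7, -0.04, 0], [2.1, 3.2, -0.08, 0]] end 666.0
```

Request:
send_rows(plan=[[[-0.2, 3.9, -0.08, 0], [0, 7.7, -0.17, 0], [0, 7.7, -0.17, 0]]])

```text
clock: 9.52
ee_pos: [0.5365, -0.0903, 0.1424]
orientation: [[0.0, 1.0, -0.002], [1.0, -0.0, -0.001], [-0.001, -0.002, -1.0]]
contact_force: [-5.0, 0.0, 6.3]
width: 0.199
```

Request:
send_rows(plan=[[[0.2, 1.9, -0.04, 0], [0.2, 1.9, -0.04, 0]]])

```text
clock: 9.78
ee_pos: [0.5382, -0.0901, 0.1425]
orientation: [[0.0, 1.0, -0.002], [1.0, -0.0, -0.001], [-0.001, -0.002, -1.0]]
contact_force: [-5.4, -1.7, 6.3]
width: 0.199
```

Request:
send_rows(plan=[[[0.3, 1.9, -0.04, 0], [0.3, 1.9, -0.04, 0]]])

```text
clock: 10.02
ee_pos: [0.5401, -0.0898, 0.1425]
orientation: [[0.0, 1.0, -0.002], [1.0, -0.0, -0.001], [-0.001, -0.002, -1.0]]
contact_force: [-5.6, -1.7, 7.5]
width: 0.197
```

```bash
python3 f.py
```

```text
10.025 280.6824932416771 37.07043325859368 [ 0.54007161 -0.08982798  0.14246178] F [-5.63002165 -1.70992063  7.51572696] tang resist 5.849412229348157 rad 0.6366701475822506
```

Request:
send_rows(plan=[[[0.5, 2.1, -0.05, 0], [0.5, 2.1, -0.05, 0]]])

```text
clock: 10.28
ee_pos: [0.5422, -0.0894, 0.1425]
orientation: [[0.0, 1.0, -0.002], [1.0, -0.0, -0.001], [-0.001, -0.002, -1.0]]
contact_force: [-5.9, -0.5, 6.2]
width: 0.192
```

```bash
python3 f.py; for i in 0 1 2 3 4 5 6 7 8 9 10 11 12 13 14 15 16 17 18 19 20; do python3 rows.py $(python3 -c "print(645.5+3.5*$i)") 3.5 1;done
```

```text
10.275 284.03586171984557 37.06549339305753 [ 0.54218946 -0.08935887  0.14252267] F [-5.91608929 -0.479374    6.20745673] tang resist 5.8557213925917715 rad -0.9697623059903052
[[0.7, 2.2, -0.05, 0]] end 649.0
[[0.8, 2.1, -0.05, 0]] end 652.5
[[0.9, 2.1, -0.05, 0]] end 656.0
[[1.1, 2.0, -0.05, 0]] end 659.5
[[1.2, 1.9, -0.05, 0]] end 663.0
[[1.3, 1.9, -0.05, 0]] end 666.5
[[1.4, 1.8, -0.05, 0]] end 670.0
[[1.5, 1.7, -0.05, 0]] end 673.5
[[1.6, 1.6, -0.05, 0]] end 677.0
[[1.7, 1.5, -0.05, 0]] end 680.5
[[1.8, 1.4, -0.05, 0]] end 684.0
[[1.9, 1.3, -0.05, 0]] end 687.5
[[1.9, 1.2, -0.05, 0]] end 691.0
[[2.0, 1.0, -0.05, 0]] end 694.5
[[2.1, 0.9, -0.05, 0]] end 698.0
[[2.1, 0.8, -0.05, 0]] end 701.5
[[2.2, 0.7, -0.05, 0]] end 705.0
[[2.2, 0.5, -0.05, 0]] end 708.5
[[2.2, 0.4, -0.05, 0]] end 712.0
[[2.2, 0.2, -0.05, 0]] end 715.5
[[2.3, 0.1, -0.05, 0]] end 719.0
```

Request:
send_rows(plan=[[[0.7, 2.2, -0.05, 0], [0.7, 2.2, -0.05, 0]]])

```text
clock: 10.52
ee_pos: [0.5444, -0.0887, 0.1426]
orientation: [[0.0, 1.0, -0.002], [1.0, -0.0, -0.001], [-0.001, -0.002, -1.0]]
contact_force: [-4.9, -1.1, 5.8]
width: 0.198
```

Request:
send_rows(plan=[[[0.8, 2.1, -0.05, 0], [0.8, 2.1, -0.05, 0]]])

```text
clock: 10.78
ee_pos: [0.5465, -0.0879, 0.1426]
orientation: [[0.0, 1.0, -0.002], [1.0, -0.0, -0.001], [-0.001, -0.002, -1.0]]
contact_force: [-4.6, -1.7, 6.9]
width: 0.195
```

Request:
send_rows(plan=[[[0.9, 2.1, -0.05, 0], [0.9, 2.1, -0.05, 0]]])

```text
clock: 11.02
ee_pos: [0.5486, -0.087, 0.1426]
orientation: [[0.0, 1.0, -0.002], [1.0, -0.0, -0.001], [-0.001, -0.002, -1.0]]
contact_force: [-5.6, -2.2, 6.3]
width: 0.195
```

Request:
send_rows(plan=[[[1.1, 2.0, -0.05, 0], [1.1, 2.0, -0.05, 0]]])

```text
clock: 11.28
ee_pos: [0.5507, -0.086, 0.1427]
orientation: [[0.0, 1.0, -0.002], [1.0, -0.0, -0.001], [-0.001, -0.002, -1.0]]
contact_force: [-5.2, -2.5, 6.7]
width: 0.198
```

Request:
send_rows(plan=[[[1.2, 1.9, -0.05, 0], [1.2, 1.9, -0.05, 0]]])

```text
clock: 11.52
ee_pos: [0.5526, -0.0849, 0.1428]
orientation: [[0.0, 1.0, -0.002], [1.0, -0.0, -0.001], [-0.001, -0.002, -1.0]]
contact_force: [-5.7, -2.5, 5.4]
width: 0.191
```

Request:
send_rows(plan=[[[1.3, 1.9, -0.05, 0], [1.3, 1.9, -0.05, 0]]])

```text
clock: 11.78
ee_pos: [0.5544, -0.0836, 0.1428]
orientation: [[0.0, 1.0, -0.002], [1.0, -0.0, -0.001], [-0.001, -0.002, -1.0]]
contact_force: [-5.5, -1.7, 6.0]
width: 0.198
```

Request:
send_rows(plan=[[[1.4, 1.8, -0.05, 0], [1.4, 1.8, -0.05, 0]]])

```text
clock: 12.02
ee_pos: [0.5563, -0.0822, 0.1429]
orientation: [[0.001, 1.0, -0.002], [1.0, -0.001, -0.001], [-0.001, -0.002, -1.0]]
contact_force: [-5.0, -2.8, 5.2]
width: 0.197
```

Request:
send_rows(plan=[[[1.5, 1.7, -0.05, 0], [1.5, 1.7, -0.05, 0]]])

```text
clock: 12.28
ee_pos: [0.558, -0.0808, 0.1429]
orientation: [[0.001, 1.0, -0.002], [1.0, -0.001, -0.002], [-0.002, -0.002, -1.0]]
contact_force: [-6.0, -2.7, 6.3]
width: 0.198
```

Request:
send_rows(plan=[[[1.6, 1.6, -0.05, 0], [1.6, 1.6, -0.05, 0]]])

```text
clock: 12.52
ee_pos: [0.5596, -0.0792, 0.1429]
orientation: [[0.001, 1.0, -0.002], [1.0, -0.001, -0.002], [-0.002, -0.002, -1.0]]
contact_force: [-5.8, -3.0, 5.5]
width: 0.198
```

Request:
send_rows(plan=[[[1.7, 1.5, -0.05, 0], [1.7, 1.5, -0.05, 0]]])

```text
clock: 12.78
ee_pos: [0.5611, -0.0776, 0.143]
orientation: [[0.001, 1.0, -0.002], [1.0, -0.001, -0.002], [-0.002, -0.002, -1.0]]
contact_force: [-4.5, -4.0, 5.0]
width: 0.196
```

Request:
send_rows(plan=[[[1.8, 1.4, -0.05, 0], [1.8, 1.4, -0.05, 0]]])

```text
clock: 13.02
ee_pos: [0.5625, -0.0758, 0.143]
orientation: [[0.001, 1.0, -0.002], [1.0, -0.001, -0.002], [-0.002, -0.002, -1.0]]
contact_force: [-3.9, -3.5, 5.6]
width: 0.197
```

Request:
send_rows(plan=[[[1.9, 1.3, -0.05, 0], [1.9, 1.3, -0.05, 0]]])

```text
clock: 13.28
ee_pos: [0.5638, -0.0739, 0.143]
orientation: [[0.001, 1.0, -0.002], [1.0, -0.001, -0.002], [-0.002, -0.002, -1.0]]
contact_force: [-4.6, -3.9, 4.7]
width: 0.191
```

Request:
send_rows(plan=[[[1.9, 1.2, -0.05, 0], [1.9, 1.2, -0.05, 0]]])

```text
clock: 13.52
ee_pos: [0.565, -0.0721, 0.1431]
orientation: [[0.001, 1.0, -0.002], [1.0, -0.001, -0.002], [-0.002, -0.002, -1.0]]
contact_force: [-3.9, -3.6, 4.9]
width: 0.197
```

Request:
send_rows(plan=[[[2.0, 1.0, -0.05, 0], [2.0, 1.0, -0.05, 0]]])

```text
clock: 13.78
ee_pos: [0.5661, -0.0701, 0.1432]
orientation: [[0.001, 1.0, -0.002], [1.0, -0.001, -0.002], [-0.002, -0.002, -1.0]]
contact_force: [-4.4, -3.7, 4.4]
width: 0.2
```

Request:
send_rows(plan=[[[2.1, 0.9, -0.05, 0], [2.1, 0.9, -0.05, 0]]])

```text
clock: 14.02
ee_pos: [0.567, -0.0681, 0.1432]
orientation: [[0.001, 1.0, -0.002], [1.0, -0.001, -0.002], [-0.002, -0.002, -1.0]]
contact_force: [-4.5, -4.1, 4.5]
width: 0.2
```

Request:
send_rows(plan=[[[2.1, 0.8, -0.05, 0], [2.1, 0.8, -0.05, 0]]])

```text
clock: 14.28
ee_pos: [0.5679, -0.066, 0.1433]
orientation: [[0.001, 1.0, -0.001], [1.0, -0.001, -0.002], [-0.002, -0.001, -1.0]]
contact_force: [-4.1, -4.3, 4.3]
width: 0.193
```

Request:
send_rows(plan=[[[2.2, 0.7, -0.05, 0], [2.2, 0.7, -0.05, 0]]])

```text
clock: 14.52
ee_pos: [0.5686, -0.0639, 0.1433]
orientation: [[0.001, 1.0, -0.001], [1.0, -0.001, -0.002], [-0.002, -0.001, -1.0]]
contact_force: [-5.1, -4.8, 3.4]
width: 0.191
```

Request:
send_rows(plan=[[[2.2, 0.5, -0.05, 0], [2.2, 0.5, -0.05, 0]]])

```text
clock: 14.78
ee_pos: [0.5691, -0.0617, 0.1434]
orientation: [[0.001, 1.0, -0.001], [1.0, -0.001, -0.002], [-0.002, -0.001, -1.0]]
contact_force: [-4.0, -5.0, 3.1]
width: 0.194
```

Request:
send_rows(plan=[[[2.2, 0.4, -0.05, 0], [2.2, 0.4, -0.05, 0]]])

```text
clock: 15.02
ee_pos: [0.5696, -0.0596, 0.1434]
orientation: [[0.001, 1.0, -0.001], [1.0, -0.001, -0.002], [-0.002, -0.001, -1.0]]
contact_force: [-4.0, -5.9, 3.6]
width: 0.196
```

Request:
send_rows(plan=[[[2.2, 0.2, -0.05, 0], [2.2, 0.2, -0.05, 0]]])

```text
clock: 15.28
ee_pos: [0.5699, -0.0574, 0.1434]
orientation: [[0.001, 1.0, -0.001], [1.0, -0.001, -0.003], [-0.003, -0.001, -1.0]]
contact_force: [-3.7, -5.1, 3.8]
width: 0.197
```

Request:
send_rows(plan=[[[2.3, 0.1, -0.05, 0], [2.3, 0.1, -0.05, 0]]])

```text
clock: 15.52
ee_pos: [0.57, -0.056, 0.1435]
orientation: [[0.001, 1.0, -0.001], [1.0, -0.001, -0.004], [-0.004, -0.001, -1.0]]
contact_force: [-4.1, -9.0, 2.5]
width: 0.198
```

```bash
python3 f.py; for i in `seq 0 50`; do python3 rows.py $(python3 -c "print(719+3.5*$i)") 3.5 1;done
```

```text
15.525 355.91766231063343 36.850406804473174 [ 0.56995691 -0.05602338  0.14349883] F [-4.0618875  -8.96613732  2.46428591] tang resist 9.232553848615096 rad -3.413282585281324
[[2.3, -0.0, -0.05, 0]] end 722.5
[[2.3, -0.2, -0.05, 0]] end 726.0
[[2.2, -0.3, -0.05, 0]] end 729.5
[[2.2, -0.4, -0.05, 0]] end 733.0
[[2.2, -0.6, -0.05, 0]] end 736.5
[[2.1, -0.7, -0.05, 0]] end 740.0
[[2.1, -0.8, -0.05, 0]] end 743.5
[[2.0, -1.0, -0.05, 0]] end 747.0
[[2.0, -1.1, -0.05, 0]] end 750.5
[[1.9, -1.2, -0.05, 0]] end 754.0
[[1.8, -1.3, -0.05, 0]] end 757.5
[[1.8, -1.4, -0.05, 0]] end 761.0
[[1.7, -1.5, -0.05, 0]] end 764.5
[[1.6, -1.6, -0.05, 0]] end 768.0
[[1.5, -1.7, -0.05, 0]] end 771.5
[[1.4, -1.8, -0.05, 0]] end 775.0
[[1.2, -1.9, -0.05, 0]] end 778.5
[[1.1, -2.0, -0.05, 0]] end 782.0
[[1.0, -2.0, -0.05, 0]] end 785.5
[[0.9, -2.1, -0.05, 0]] end 789.0
[[0.7, -2.1, -0.05, 0]] end 792.5
[[0.6, -2.2, -0.05, 0]] end 796.0
[[0.5, -2.2, -0.05, 0]] end 799.5
[[0.3, -2.2, -0.05, 0]] end 803.0
[[0.2, -2.3, -0.05, 0]] end 806.5
[[0.1, -2.3, -0.05, 0]] end 810.0
[[-0.1, -2.3, -0.05, 0]] end 813.5
[[-0.2, -2.3, -0.05, 0]] end 817.0
[[-0.3, -2.2, -0.05, 0]] end 820.5
[[-0.5, -2.2, -0.05, 0]] end 824.0
[[-0.6, -2.2, -0.05, 0]] end 827.5
[[-0.7, -2.1, -0.05, 0]] end 831.0
[[-0.9, -2.1, -0.05, 0]] end 834.5
[[-1.0, -2.0, -0.05, 0]] end 838.0
[[-1.1, -2.0, -0.05, 0]] end 841.5
[[-1.2, -1.9, -0.05, 0]] end 845.0
[[-1.4, -1.8, -0.05, 0]] end 848.5
[[-1.5, -1.7, -0.05, 0]] end 852.0
[[-1.6, -1.6, -0.05, 0]] end 855.5
[[-1.7, -1.5, -0.05, 0]] end 859.0
[[-1.8, -1.4, -0.05, 0]] end 862.5
[[-1.8, -1.3, -0.05, 0]] end 866.0
[[-1.9, -1.2, -0.05, 0]] end 869.5
[[-2.0, -1.1, -0.05, 0]] end 873.0
[[-2.0, -1.0, -0.05, 0]] end 876.5
[[-2.1, -0.8, -0.05, 0]] end 880.0
[[-2.1, -0.7, -0.05, 0]] end 883.5
[[-2.2, -0.6, -0.05, 0]] end 887.0
[[-2.2, -0.4, -0.05, 0]] end 890.5
[[-2.2, -0.3, -0.05, 0]] end 894.0
[[-2.3, -0.2, -0.05, 0]] end 897.5
```

Request:
send_rows(plan=[[[1.2, 0, -0.02, 0], [1.2, 0, -0.02, 0]]])

```text
clock: 15.78
ee_pos: [0.57, -0.0555, 0.1435]
orientation: [[0.002, 1.0, -0.001], [1.0, -0.002, -0.005], [-0.005, -0.001, -1.0]]
contact_force: [-3.8, -11.7, 1.6]
width: 0.194
```

```bash
python3 f.py
```

```text
15.775 356.75816813505816 36.838006699889185 [ 0.56997906 -0.05548321  0.14349066] F [ -3.77681806 -11.69987137   1.5876506 ] tang resist 11.894729341145453 rad -3.1091411239866575
```

Request:
send_rows(plan=[[[1.2, 0, -0.02, 0], [1.2, 0, -0.02, 0], [1.2, 0, -0.02, 0]]])

```text
clock: 16.15
ee_pos: [0.57, -0.055, 0.1435]
orientation: [[0.002, 1.0, -0.001], [1.0, -0.002, -0.007], [-0.007, -0.001, -1.0]]
contact_force: [-3.7, -13.9, 1.3]
width: 0.195
```

```bash
python3 f.py; python3 rows.py 356 -9 10; python3 rows.py 356 -9.5 10
```

```text
16.15 357.57827905565034 36.818744287612134 [ 0.56998586 -0.05495575  0.14354115] F [ -3.67566006 -13.85343816   1.26677782] tang resist 13.996378306950191 rad -3.087008272930884
[[-5.7, -0.9, 0.12, 0], [-11.3, -2.6, 0.25, 0], [-16.5, -5.2, 0.38, 0], [-21.2, -8.6, 0.5, 0], [-25.3, -12.6, 0.62, 0], [-28.8, -17.3, 0.75, 0], [-31.5, -22.5, 0.88, 0], [-33.3, -28.0, 1.0, 0], [-34.3, -33.7, 1.12, 0], [-34.3, -39.5, 1.25, 0]] end 266.0
[[-6.1, -0.9, 0.13, 0], [-11.9, -2.9, 0.26, 0], [-17.3, -5.7, 0.4, 0], [-22.2, -9.4, 0.53, 0], [-26.4, -13.9, 0.66, 0], [-29.8, -19.0, 0.79, 0], [-32.3, -24.6, 0.92, 0], [-33.9, -30.5, 1.06, 0], [-34.4, -36.6, 1.19, 0], [-34.0, -42.7, 1.32, 0]] end 261.0
```

Request:
send_rows(plan=[[[1.2, 0, 0, 0], [1.2, 0, 0, 0]]])

```text
clock: 16.4
ee_pos: [0.57, -0.0544, 0.1436]
orientation: [[0.003, 1.0, -0.001], [1.0, -0.003, -0.008], [-0.008, -0.001, -1.0]]
contact_force: [-4.4, -18.2, 0.9]
width: 0.2
```

```bash
python3 f.py; mkdir -p pics; python3 - <<'E'
from h import *
import cv2
for n in("side",):
    im=cam(n)[0][150:270,215:395,::-1]; cv2.imwrite("pics/s3.png",cv2.resize(im,None,fx=4.4,fy=4.4,interpolation=cv2.INTER_CUBIC))
E
```

```text
16.4 358.5067758949053 36.82300278453237 [ 0.5700105  -0.05435956  0.14355657] F [ -4.36530427 -18.23777094   0.85218478] tang resist 18.345331917583824 rad -3.88856878185257
```

View pics/s3.png

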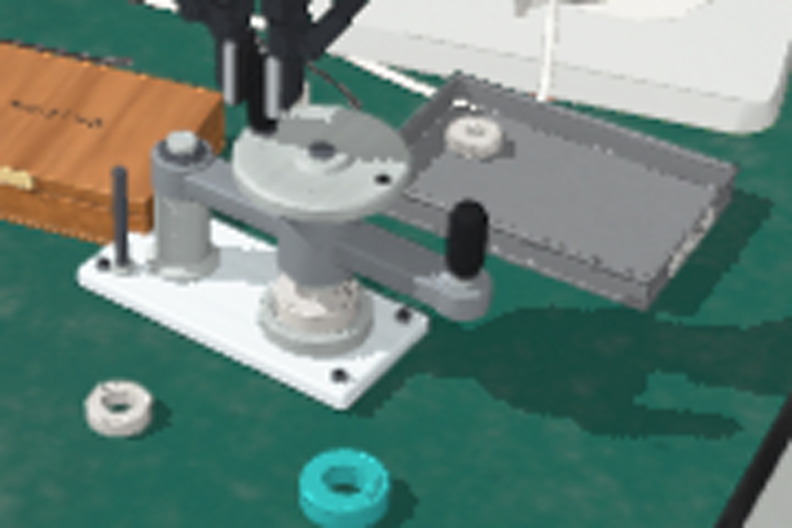

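```bash
python3 rows.py 364 -10 10
```

```text
[[-6.4, -0.1, 0.14, 0], [-12.8, -1.3, 0.28, 0], [-18.8, -3.7, 0.42, 0], [-24.3, -7.0, 0.56, 0], [-29.2, -11.2, 0.69, 0], [-33.3, -16.2, 0.83, 0], [-36.4, -21.9, 0.97, 0], [-38.5, -28.0, 1.11, 0], [-39.5, -34.3, 1.25, 0], [-39.4, -40.8, 1.39, 0]] end 264.0
```

Request:
send_rows(plan=[[[-6.4, -0.1, 0.14, 0], [-12.8, -1.3, 0.28, 0], [-18.8, -3.7, 0.42, 0], [-24.3, -7.0, 0.56, 0], [-29.2, -11.2, 0.69, 0], [-33.3, -16.2, 0.83, 0], [-36.4, -21.9, 0.97, 0], [-38.5, -28.0, 1.11, 0], [-39.5, -34.3, 1.25, 0], [-39.4, -40.8, 1.39, 0]]])

```text
clock: 17.7
ee_pos: [0.5319, -0.0901, 0.1426]
orientation: [[-0.0, 1.0, 0.005], [1.0, 0.0, -0.001], [-0.001, 0.005, -1.0]]
contact_force: [6.4, -0.2, -2.6]
width: 0.197
```

```bash
python3 f.py
```

```text
17.7 268.037752358984 36.74446776389963 [ 0.53194183 -0.09012292  0.1426059 ] F [ 6.433648   -0.17656258 -2.60411977] tang resist -6.435921023310245 rad -0.043835421521464406
```

Request:
send_rows(plan=[[[0, 0.6, 0, 0], [0, 0.6, 0, 0], [0, 0.6, 0, 0], [0, 0.6, -30, 0], [0, 0.6, -70, 0]]], gripper=0.2)

```text
clock: 18.32
ee_pos: [0.5297, -0.0894, 0.2118]
orientation: [[-0.0, 1.0, -0.002], [1.0, 0.0, 0.001], [0.001, -0.002, -1.0]]
contact_force: [0.6, 0.5, -0.2]
width: 0.601
```

```bash
python3 - <<'E'
from h import *
import cv2
s=sensors.get_state();print(s["clock"],s["ee_pos"],s["width"],s["contact_force"])
W=cam("wrist")
im=W[0][:,:,::-1].copy();
cv2.imwrite("pics/w4.png",im)
im=cam("side")[0][150:270,215:395,::-1]; cv2.imwrite("pics/s4.png",cv2.resize(im,None,fx=4.4,fy=4.4,interpolation=cv2.INTER_CUBIC))
E
```

```text
18.325 [ 0.52968948 -0.08942976  0.21180972] 0.6006313782915432 [ 0.60182811  0.48739074 -0.20480451]
```

View pics/w4.png

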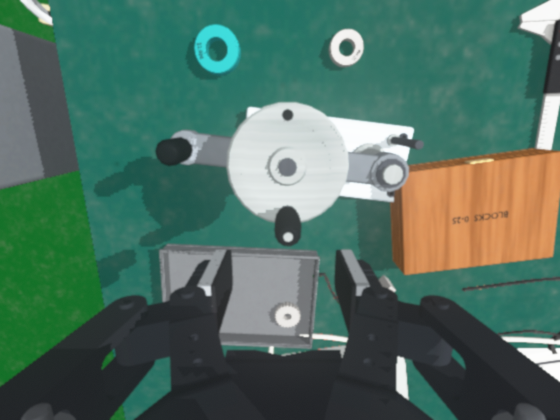

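View pics/s4.png

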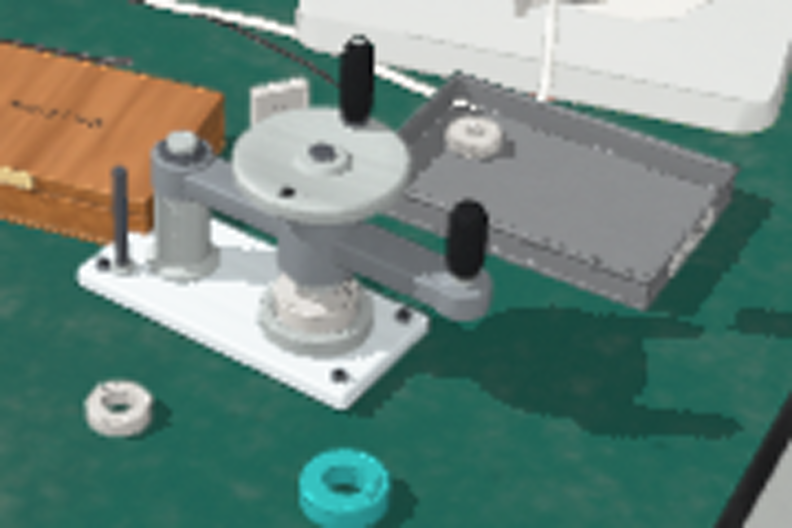

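```bash
python3 - <<'E'
from h import *
np.set_printoptions(precision=4,suppress=True)
import cv2
W=cam("wrist")
im=cv2.resize(W[0][100:270,140:420,::-1],None,fx=2.85,fy=2.85,interpolation=cv2.INTER_CUBIC);cv2.imwrite("pics/w5.png",im)
print("knob",atz(W,168,153,.132),"hub",atz(W,287,167,.1285),"piv",atz(W,394,173,.100),"griptop",atz(W,288,237,.1755))
print("tray corners",[atz(W,*p,.026)[:2] for p in [(165,247),(320,251),(314,345)]],"gear",atz(W,287,317,.015))
E
```

```text
knob [ 0.4502 -0.0439  0.132 ] hub [ 0.5365 -0.0547  0.1285] piv [ 0.6276 -0.0642  0.1   ] griptop [ 0.5364 -0.0921  0.1755]
tray corners [array([ 0.3967, -0.1632]), array([ 0.5773, -0.1688]), array([ 0.5739, -0.3005])] gear [ 0.5391 -0.2663  0.015 ]
```

View pics/w5.png

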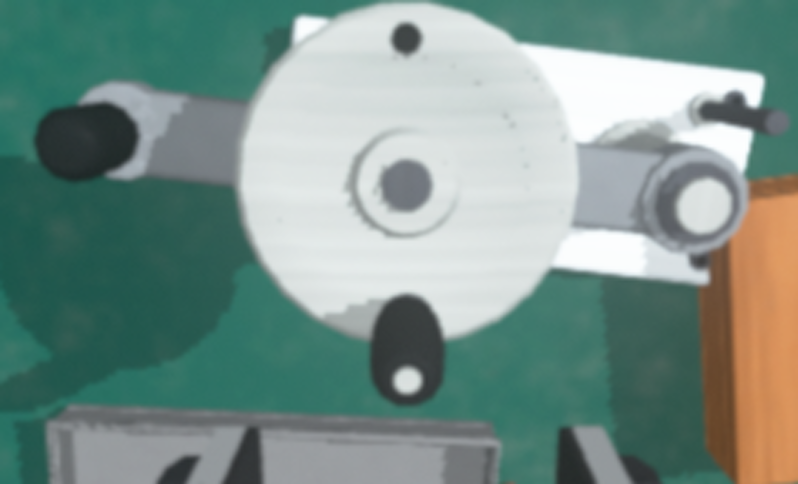

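Request:
send_rows(plan=[[[15, -30, 0, 0], [35, -65, 0, 0], [47, -84, 0, 0], [47, -84, 20, 0], [47, -84, 60, 0], [47, -84, 60, 0]]], gripper=-0.1, squeeze=60)

```text
clock: 19.23
ee_pos: [0.4438, -0.042, 0.1494]
orientation: [[-0.0, 1.0, -0.006], [1.0, 0.0, 0.002], [0.002, -0.006, -1.0]]
contact_force: [0.1, 0.7, -0.6]
width: 0.451
```

```bash
python3 - <<'E'
from h import *
import cv2
s=sensors.get_state();print(s["clock"],s["ee_pos"],s["width"],s["contact_force"])
W=cam("wrist")
im=W[0][:,:,::-1].copy();print(proj(W,(.4455,-.0425,.132)))
cv2.imwrite("pics/w6.png",im)
E
```

```text
19.225 [ 0.4438494  -0.04196653  0.14938275] 0.45107898431309607 [ 0.05251703  0.72477772 -0.58778202]
[285.26969944 249.96106796]
```

View pics/w6.png

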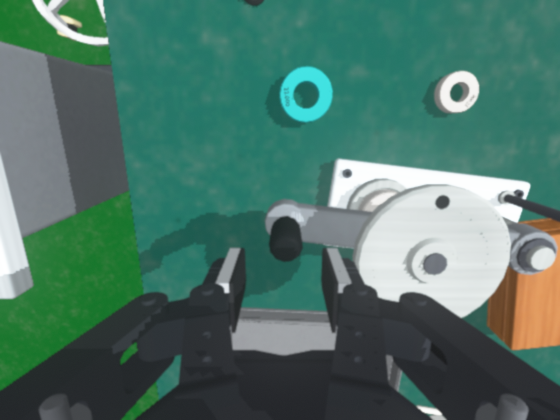

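Request:
send_rows(plan=[[[0, 2, 10, 0], [0, 2, 30, 0], [0, 2, 46, 0], [0, 2, 46, 0]]])

```text
clock: 19.77
ee_pos: [0.4484, -0.0427, 0.1056]
orientation: [[0.0, 1.0, -0.001], [1.0, -0.0, 0.0], [0.0, -0.001, -1.0]]
contact_force: [-0.5, -0.7, -0.0]
width: 0.45
```

Request:
send_rows(plan=[[[0, 0, 0, 0], [0, 0, 0, 0], [0, 0, 0, 0], [0, 0, 0, 0]]], gripper=-1)

```text
clock: 20.27
ee_pos: [0.4451, -0.0427, 0.1063]
orientation: [[0.0, 1.0, -0.006], [1.0, -0.0, -0.001], [-0.001, -0.006, -1.0]]
contact_force: [-14.8, -1.9, 12.4]
width: 0.207
```

```bash
python3 - <<'E'
from h import *
s=sensors.get_state();p=np.array(s["ee_pos"]);print(p,s["width"])
P=np.array([.622,-.064]);k=p[:2]-P;r=np.hypot(*k);a=np.arctan2(k[1],k[0]);print(r,np.degrees(a),np.degrees(a)+0)
r=178;
# enforce pivot along dir
rows=[]
for i in range(1,24):
    t=np.radians(4*i); b=a-t
    rows.append((1000*k*0+[r*(np.cos(b)-np.cos(a)),r*(np.sin(b)-np.sin(a))]))
for j in (0,10,20):
    base=rows[j-1] if j else 0
    print([[round(float((q-base)[1]),1),round(float((q-base)[0]),1),0,round(float(np.radians(4*(m+1))),2)] for m,q in enumerate(rows[j:j+10])])
E
```

```text
[ 0.44510905 -0.04266638  0.10633126] 0.20714783613580773
0.17817275761982115 173.12315549186906 173.12315549186906
[[12.3, 1.9, 0, 0.07], [24.4, 4.7, 0, 0.14], [36.3, 8.3, 0, 0.21], [47.9, 12.7, 0, 0.28], [59.2, 17.9, 0, 0.35], [70.0, 23.9, 0, 0.42], [80.5, 30.7, 0, 0.49], [90.4, 38.1, 0, 0.56], [99.8, 46.3, 0, 0.63], [108.6, 55.0, 0, 0.7]]
[[8.2, 9.4, 0, 0.07], [15.7, 19.3, 0, 0.14], [22.5, 29.7, 0, 0.21], [28.5, 40.5, 0, 0.28], [33.8, 51.8, 0, 0.35], [38.3, 63.4, 0, 0.42], [41.9, 75.2, 0, 0.49], [44.7, 87.3, 0, 0.56], [46.7, 99.6, 0, 0.63], [47.8, 112.0, 0, 0.7]]
[[0.2, 12.4, 0, 0.07], [-0.4, 24.8, 0, 0.14], [-1.9, 37.2, 0, 0.21]]
```

Request:
send_rows(plan=[[[4, -2.5, 0, 0], [12.3, -1, 0, 0], [24.4, 1.8, 0, 0], [24.4, 1.8, 0, 0]]])

```text
clock: 20.78
ee_pos: [0.4495, -0.0185, 0.1065]
orientation: [[0.001, 1.0, -0.001], [1.0, -0.001, -0.001], [-0.001, -0.001, -1.0]]
contact_force: [-5.2, -2.4, 1.4]
width: 0.205
```

```bash
cat > g.py <<'E'
from h import *
s=sensors.get_state();p=np.array(s["ee_pos"]);P=np.array([.622,-.064]);k=p[:2]-P;print(s["clock"],p,1e3*np.hypot(*k),"swing deg",173.1-np.degrees(np.arctan2(k[1],k[0])),s["contact_force"],s["width"])
E
python3 g.py
```

```text
20.775 [ 0.44948831 -0.01847588  0.10649176] 178.41728945460662 swing deg 7.882789447888541 [-5.17106966 -2.37163707  1.40176774] 0.2045092785390956
```

```bash
python3 - <<'E'
import numpy as np
r=178
for s0,st,n in((8,4,10),(48,4,10)):
    a=np.radians(173.1-s0);o=[]
    for i in range(1,n+1):
        b=a-np.radians(st*i);o.append([round(float(r*(np.sin(b)-np.sin(a))),1),round(float(r*(np.cos(b)-np.cos(a))),1),0,0])
    print(o)
E
```

```text
[[11.9, 3.6, 0, 0], [23.5, 8.0, 0, 0], [34.8, 13.3, 0, 0], [45.6, 19.3, 0, 0], [56.1, 26.0, 0, 0], [66.0, 33.5, 0, 0], [75.4, 41.6, 0, 0], [84.2, 50.4, 0, 0], [92.4, 59.8, 0, 0], [99.9, 69.7, 0, 0]]
[[6.8, 10.4, 0, 0], [12.8, 21.3, 0, 0], [18.1, 32.5, 0, 0], [22.6, 44.1, 0, 0], [26.2, 56.0, 0, 0], [29.0, 68.1, 0, 0], [31.0, 80.3, 0, 0], [32.1, 92.7, 0, 0], [32.3, 105.1, 0, 0], [31.7, 117.6, 0, 0]]
```

Request:
send_rows(plan=[[[11.9, 3.6, 0, 0], [23.5, 8.0, 0, 0], [34.8, 13.3, 0, 0], [45.6, 19.3, 0, 0], [56.1, 26.0, 0, 0], [66.0, 33.5, 0, 0], [75.4, 41.6, 0, 0], [84.2, 50.4, 0, 0], [92.4, 59.8, 0, 0], [99.9, 69.7, 0, 0]]])

```text
clock: 22.02
ee_pos: [0.514, 0.085, 0.1063]
orientation: [[-0.001, 1.0, -0.011], [1.0, 0.001, 0.006], [0.006, -0.011, -1.0]]
contact_force: [-28.9, 22.6, 23.3]
width: 0.208
```

```bash
python3 g.py
```

```text
22.025 [0.51395309 0.0850327  0.10625545] 184.07846031530596 swing deg 47.15834118391086 [-28.87115582  22.63098636  23.26375781] 0.208009406698664
```

```bash
python3 - <<'E'
import numpy as np
A=np.array([.4451,-.0427])
for B in (np.array([.514,.085]),np.array([.4495,-.0185]),np.array([.512,.087])):
    m=(A+B)/2;d=B-A;L=np.hypot(*d);n=np.array([d[1],-d[0]])/L
    print(m+n*np.sqrt(.178**2-L*L/4))
E
```

```text
[ 0.62260002 -0.05603204]
[ 0.62201034 -0.06236552]
[ 0.62284219 -0.05227673]
```

Request:
send_rows(plan=[[[0, 0, 0, 0], [0, 0, 0, 0], [0, 0, 0, 0]]], gripper=-0.2)

```text
clock: 22.4
ee_pos: [0.5206, 0.0813, 0.1064]
orientation: [[0.0, 1.0, 0.001], [1.0, -0.0, -0.0], [-0.0, 0.001, -1.0]]
contact_force: [-0.1, 0.5, -0.7]
width: 0.403
```

```bash
python3 g.py; python3 - <<'E'
from h import *
import cv2
W=cam("wrist")
im=W[0][:,:,::-1].copy()
p=sensors.get_state()["ee_pos"]
print(proj(W,(p[0],p[1],.132)),proj(W,(p[0],p[1]-.01,.132)))
for a in (40,45,50):
    b=np.radians(173.1-a);print(a,proj(W,(.622+.178*np.cos(b),-.064+.178*np.sin(b),.132)))
cv2.imwrite("pics/w7.png",im)
E
```

```text
22.4 [0.52057161 0.0813123  0.10638898] 177.20999494399845 swing deg 48.18485292874574 [-0.10365228  0.49190437 -0.65978493] 0.40339426162452025
[281.49106514 289.89668337] [281.54867761 310.26450091]
40 [236.08182833 320.84271386]
45 [262.40872166 300.67061545]
50 [291.83435092 281.88444945]
```

View pics/w7.png

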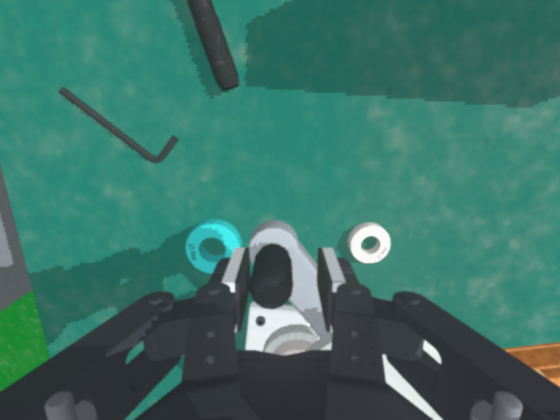

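```bash
python3 - <<'E'
import numpy as np
p=np.array([.5206,.0813])
print([[round(float(1e3*(-.064+.178*np.sin(b)-p[1])),1),round(float(1e3*(.625+.178*np.cos(b)-p[0])),1),0,0] for b in np.radians(173.1-np.arange(52,89,4))])
E
```

```text
[[7.1, 12.5, 0, 0], [13.2, 23.3, 0, 0], [18.4, 34.6, 0, 0], [22.9, 46.2, 0, 0], [26.6, 58.0, 0, 0], [29.4, 70.1, 0, 0], [31.3, 82.4, 0, 0], [32.4, 94.8, 0, 0], [32.7, 107.2, 0, 0], [32.0, 119.6, 0, 0]]
```

Request:
send_rows(plan=[[[-1, 0, 0, 0], [2, 4, 0, 0], [7.1, 12.5, 0, 0], [13.2, 23.3, 0, 0], [18.4, 34.6, 0, 0], [22.9, 46.2, 0, 0]]], gripper=-0.4)

```text
clock: 23.2
ee_pos: [0.5629, 0.1061, 0.1051]
orientation: [[-0.001, 1.0, -0.007], [1.0, 0.001, 0.003], [0.003, -0.007, -1.0]]
contact_force: [-11.6, 8.5, 3.9]
width: 0.298
```

```bash
python3 g.py
```

```text
23.2 [0.56294424 0.10613221 0.1051325 ] 180.0904027486627 swing deg 63.95724867663618 [-11.58680153   8.45638478   3.89382346] 0.29801458686811283
```

Request:
send_rows(plan=[[[4.7, 11.8, 0, 0], [7.5, 23.9, 0, 0], [9.4, 36.2, 0, 0], [10.0, 48.6, 0, 0], [9.8, 61, 0, 0], [9.1, 73, 0, 0], [8.5, 78, 0, 0], [8.5, 78, 0, 0]]])

```text
clock: 24.2
ee_pos: [0.6429, 0.1135, 0.105]
orientation: [[-0.0, 1.0, -0.003], [1.0, 0.0, 0.001], [0.001, -0.003, -1.0]]
contact_force: [-4.0, 2.4, -1.0]
width: 0.3
```

```bash
python3 g.py; python3 - <<'E'
from h import *
import cv2
W=cam("wrist")
cv2.imwrite("pics/w8.png",W[0][:,:,::-1])
cv2.imwrite("pics/s8.png",cam("side")[0][:,:,::-1])
E
```

```text
24.2 [0.64290668 0.11354483 0.1049884 ] 178.77152178308495 swing deg 89.81590209826494 [-4.00285109  2.43621807 -0.96113109] 0.2998191294160708
```

View pics/w8.png

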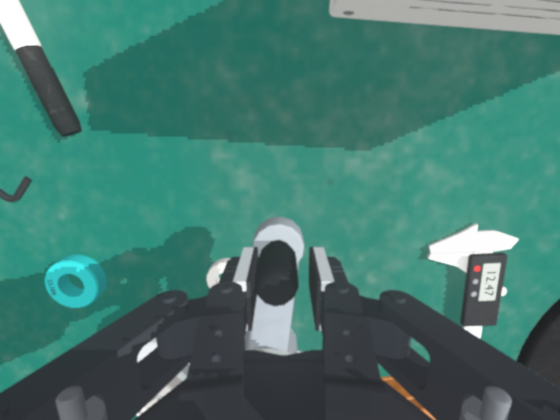

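View pics/s8.png

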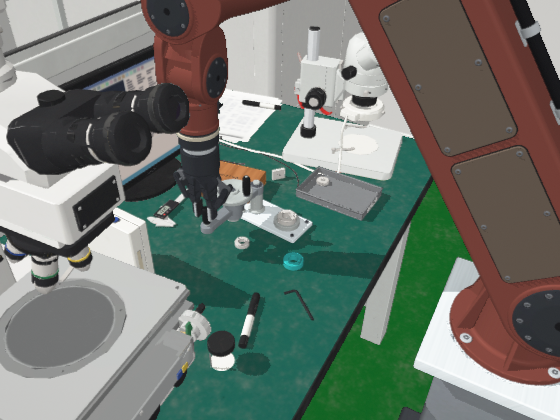

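Request:
send_rows(plan=[[[0, -2.5, 0, 0], [0, -2.5, -20, 0], [0, -2.5, -65, 0], [0, -2.5, -115, 0], [-40, -30, -115, 0], [-90, -60, -115, 0], [-140, -90, -115, 0], [-180, -108, -110, 0], [-185, -110, -100, 0], [-185, -110, -100, 0]]])

```text
clock: 25.55
ee_pos: [0.5341, -0.0723, 0.2056]
orientation: [[0.001, 1.0, -0.0], [1.0, -0.001, 0.0], [0.0, -0.0, -1.0]]
contact_force: [0.3, 0.6, -0.5]
width: 0.297
```

Request:
send_rows(plan=[[[0, 0, 0, 0], [0, 0, 0, 0]]], gripper=1)

```text
clock: 25.8
ee_pos: [0.5348, -0.0712, 0.2061]
orientation: [[-0.001, 1.0, 0.001], [1.0, 0.001, -0.0], [-0.0, 0.001, -1.0]]
contact_force: [-0.9, 0.6, 0.1]
width: 0.715
```

```bash
python3 - <<'E'
from h import *
import cv2
np.set_printoptions(precision=4,suppress=True)
print(sensors.get_state()["ee_pos"],sensors.get_state()["clock"])
W=cam("wrist");S=cam("side")
cv2.imwrite("pics/w9.png",W[0][:,:,::-1])
im=S[0][150:270,215:395,::-1]; cv2.imwrite("pics/s9.png",cv2.resize(im,None,fx=4.4,fy=4.4,interpolation=cv2.INTER_CUBIC))
print(proj(W,(.5327,-.0535,.040)),proj(S,(.5327,-.0535,.04)))
E
```

```text
[ 0.5348 -0.0712  0.2061] 25.8
[280.5094 173.2037] [287.5366 213.6664]
```

View pics/w9.png

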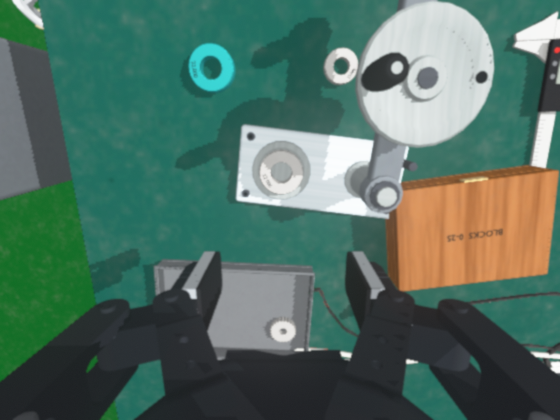

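View pics/s9.png

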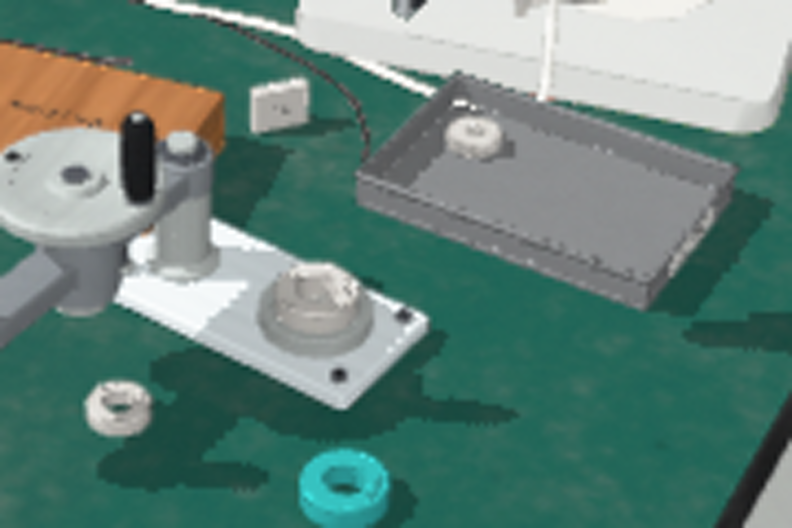

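Request:
send_rows(plan=[[[4, 0, 0, -0.18], [8, -1, 0, -0.36], [12, -2, 0, -0.54], [16, -2, 0, -0.72], [18.5, -2, 0, -0.9], [18.5, -2, 0, -1.08], [18.5, -2, 0, -1.26], [18.5, -2, 0, -1.44], [18.5, -2, 0, -1.571], [18.5, -2, 0, -1.571]]], gripper=0.4, squeeze=40)

```text
clock: 27.15
ee_pos: [0.5324, -0.0532, 0.2059]
orientation: [[-1.0, 0.0, 0.0], [0.0, 1.0, -0.0], [-0.0, -0.0, -1.0]]
contact_force: [0.3, 1.2, 0.6]
width: 0.702
```

```bash
python3 - <<'E'
from h import *
import cv2
np.set_printoptions(precision=4,suppress=True)
s=sensors.get_state();print(s["ee_pos"],s["clock"],s["joint_pos"],s["width"])
W=cam("wrist");print(s["orientation"])
cv2.imwrite("pics/w10.png",W[0][:,:,::-1])
print(proj(W,(.5330,-.0525,.040)))
E
```

```text
[ 0.5324 -0.0532  0.2059] 27.15 [-13.5384  18.6192  -9.9338  61.4406   0.0005 -13.5263] 0.7015330804868959
[[-1.      0.0002  0.0001]
 [ 0.0002  1.     -0.    ]
 [-0.0001 -0.     -1.    ]]
[284.3881 190.9962]
```

View pics/w10.png

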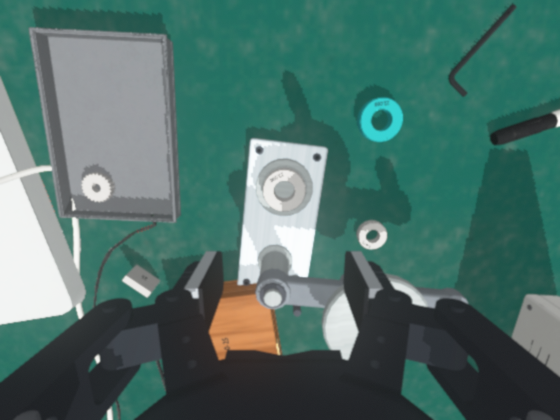

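```bash
python3 - <<'E'
from h import *
import cv2
np.set_printoptions(precision=4,suppress=True)
W=cam("wrist")
im=W[0][140:240,230:340,::-1];cv2.imwrite("pics/w11.png",cv2.resize(im,None,fx=6,fy=6,interpolation=cv2.INTER_CUBIC))
im=W[0][10:240,10:200,::-1];cv2.imwrite("pics/w12.png",cv2.resize(im,None,fx=2.6,fy=2.6,interpolation=cv2.INTER_CUBIC))
cs=[atz(W,*p,.026)[:2] for p in [(32,30),(172,37),(177,219),(62,217)]]
print(cs,np.mean(cs,0),"gear",atz(W,96,187,.015))
print(proj(W,(.5325,-.052,.04)))
E
```

```text
[array([ 0.3815, -0.2879]), array([ 0.3878, -0.1578]), array([ 0.5674, -0.1708]), array([ 0.5647, -0.2969])] [ 0.4754 -0.2283] gear [ 0.5336 -0.2606  0.015 ]
[284.9179 190.5283]
```

View pics/w11.png

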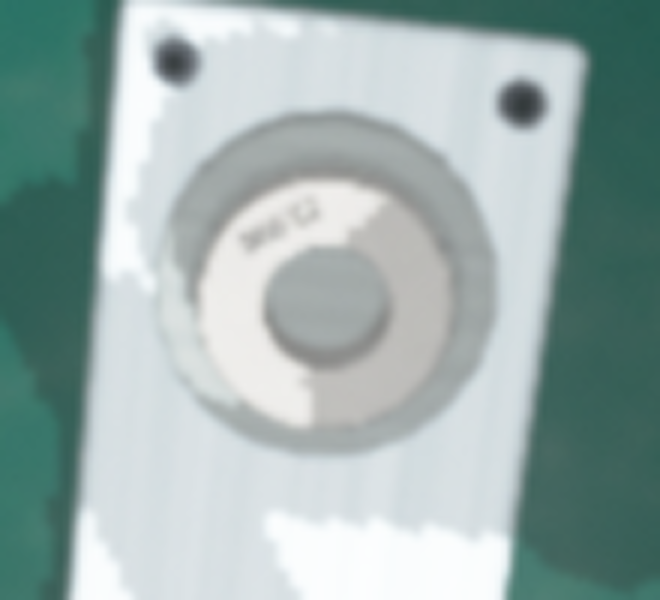

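View pics/w12.png

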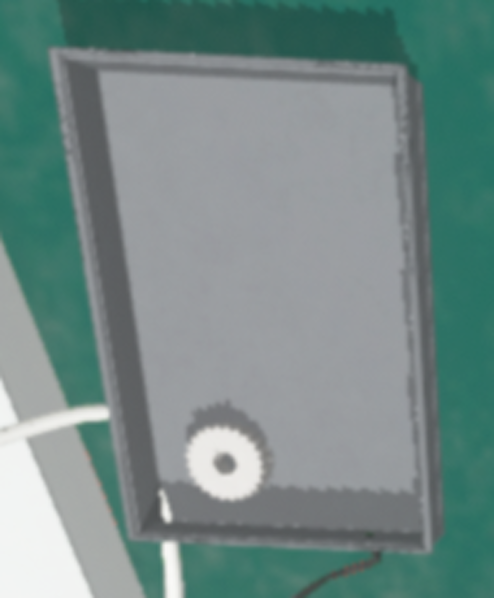

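Request:
send_rows(plan=[[[0, 0, 40, 0], [0, 0, 90, 0], [0, 0, 130, 0], [0, 0, 150, 0], [0, 0, 165, 0], [0, 0, 173, 0], [0, 0, 177.4, 0], [0, 0, 177.4, 0]]])

```text
clock: 28.25
ee_pos: [0.5324, -0.0535, 0.0287]
orientation: [[-1.0, 0.0, 0.0], [0.0, 1.0, -0.0], [-0.0, -0.0, -1.0]]
contact_force: [-0.0, 1.4, 0.5]
width: 0.699
```

```bash
python3 - <<'E'
from h import *
import cv2
s=sensors.get_state();print(s["ee_pos"],s["clock"],s["contact_force"],s["width"])
W=cam("wrist")
cv2.imwrite("pics/w13.png",W[0][:,:,::-1])
im=cam("side")[0][150:270,215:395,::-1]; cv2.imwrite("pics/s13.png",cv2.resize(im,None,fx=4.4,fy=4.4,interpolation=cv2.INTER_CUBIC))
E
```

```text
[ 0.53242631 -0.05353248  0.02873717] 28.25 [-0.0117663   1.40892978  0.50944906] 0.6994205917607625
```

View pics/w13.png

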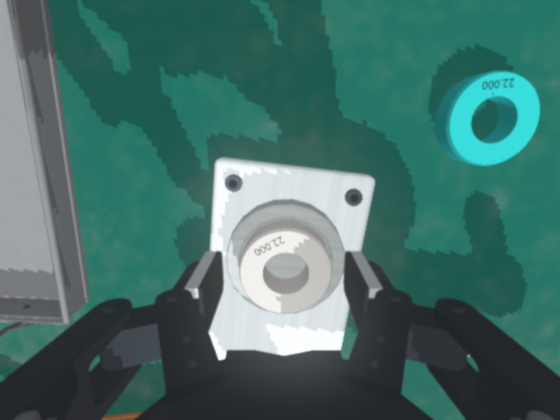

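View pics/s13.png

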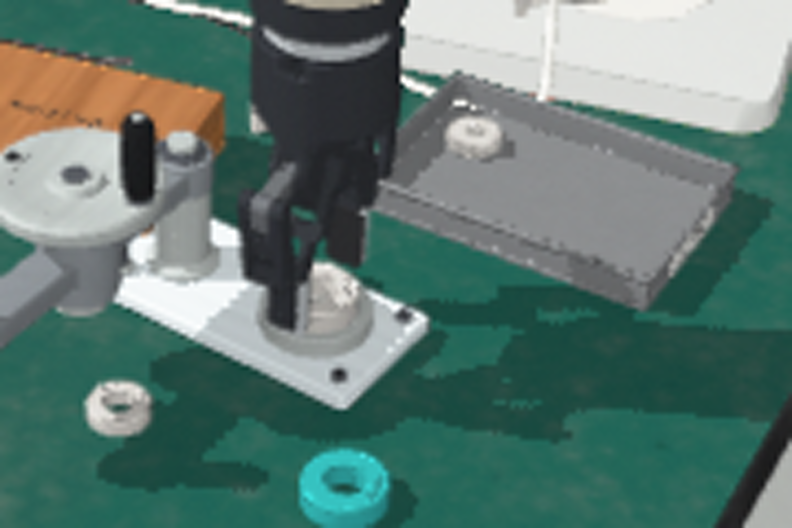

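Request:
send_rows(plan=[[[0, 0, 0, 0], [0, 0, 0, 0], [0, 0, 0, 0], [0, 0, 0, 0]]], gripper=-1, squeeze=45)

```text
clock: 28.85
ee_pos: [0.5327, -0.0543, 0.0294]
orientation: [[-1.0, 0.0, 0.001], [0.0, 1.0, -0.002], [-0.001, -0.002, -1.0]]
contact_force: [-1.8, -3.4, 6.9]
width: 0.487
```

Request:
send_rows(plan=[[[0, 0.5, -2, 0], [0, 0.5, -6, 0], [0, 0.5, -12, 0], [0, 0.5, -12, 0]]])

```text
clock: 29.35
ee_pos: [0.5326, -0.053, 0.041]
orientation: [[-1.0, -0.0, 0.001], [-0.0, 1.0, -0.0], [-0.001, -0.0, -1.0]]
contact_force: [-0.5, 0.2, -1.8]
width: 0.489
```

```bash
python3 - <<'E'
from h import *
import cv2
s=sensors.get_state();print(s["ee_pos"],s["clock"],s["contact_force"],s["width"])
W=cam("wrist")
cv2.imwrite("pics/w14.png",W[0][:,:,::-1])
im=cam("side")[0][150:270,215:395,::-1]; cv2.imwrite("pics/s14.png",cv2.resize(im,None,fx=4.4,fy=4.4,interpolation=cv2.INTER_CUBIC))
E
```

```text
[ 0.53260038 -0.05304247  0.04102338] 29.35 [-0.46679089  0.17399726 -1.7829415 ] 0.4890295788867495
```

View pics/w14.png

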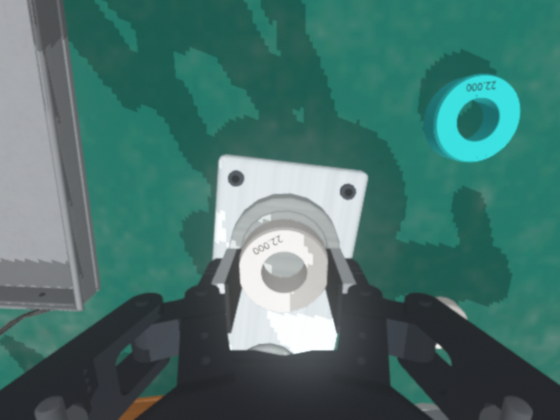

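View pics/s14.png

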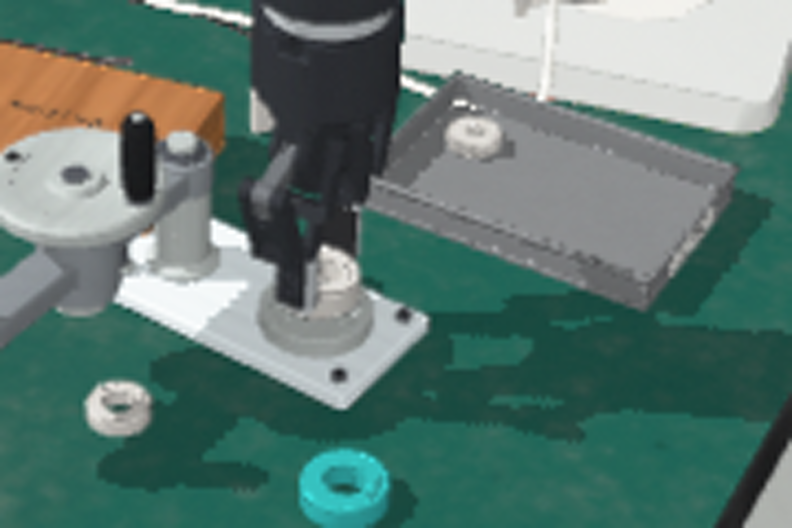

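Request:
send_rows(plan=[[[0, 0, -20, 0], [0, 0, -50, 0], [10, -25, -50, 0], [25, -60, -50, 0], [42, -95, -50, 0], [58, -130, -50, 0], [70, -158, -50, 0], [77, -172, -50, 0], [77.5, -173, -45, 0], [77.5, -173, -40, 0]]])

```text
clock: 30.7
ee_pos: [0.4549, -0.2252, 0.08]
orientation: [[-1.0, -0.001, -0.0], [-0.001, 1.0, 0.001], [0.0, 0.001, -1.0]]
contact_force: [-0.1, -0.5, -1.3]
width: 0.487
```

```bash
python3 - <<'E'
from h import *
import cv2
np.set_printoptions(precision=4,suppress=True)
s=sensors.get_state();print(s["ee_pos"],s["clock"],s["contact_force"],s["width"])
S=cam("side");C=cam("scene");W=cam("wrist")
cv2.imwrite("pics/w15.png",W[0][:,:,::-1])
im=S[0][120:280,215:395,::-1]; cv2.imwrite("pics/s15.png",cv2.resize(im,None,fx=3.7,fy=3.7,interpolation=cv2.INTER_CUBIC))
E
```

```text
[ 0.4549 -0.2252  0.08  ] 30.7 [-0.1126 -0.4787 -1.3167] 0.4873979712366828
```

View pics/w15.png

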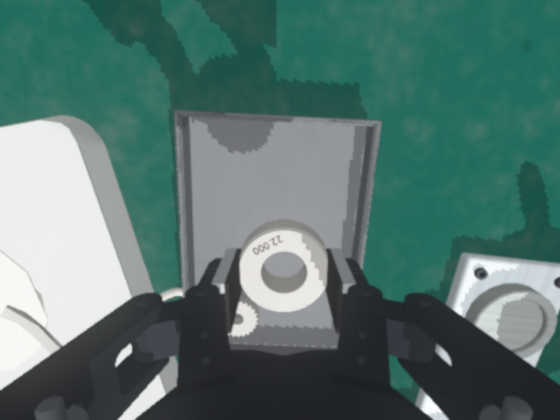

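View pics/s15.png

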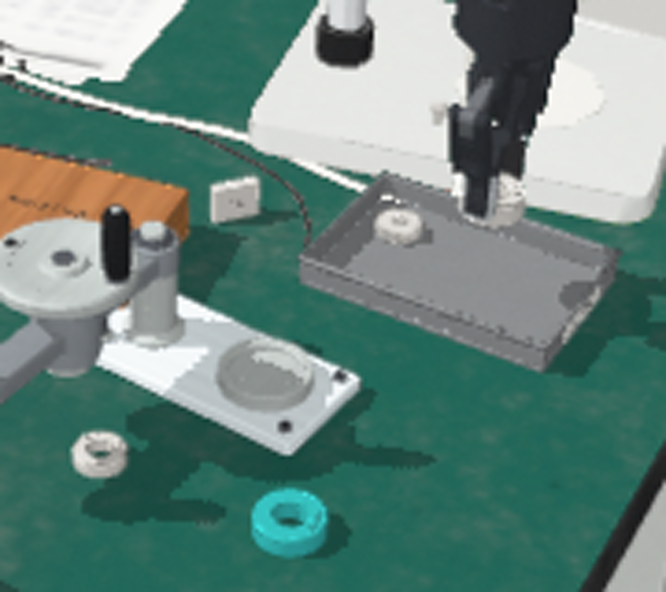

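Request:
send_rows(plan=[[[0, 0, 20, 0], [0, 0, 40, 0], [0, 0, 54, 0], [0, 0, 62, 0], [0, 0, 65, 0], [0, 0, 67, 0], [0, 0, 67, 0]]])

```text
clock: 31.72
ee_pos: [0.4549, -0.2262, 0.0137]
orientation: [[-1.0, -0.0, 0.0], [-0.0, 1.0, -0.0], [-0.0, -0.0, -1.0]]
contact_force: [1.0, -0.0, -2.3]
width: 0.487
```

Request:
send_rows(plan=[[[0, 0, 1, 0], [0, 0, 1, 0]]])

```text
clock: 31.98
ee_pos: [0.4548, -0.2261, 0.0126]
orientation: [[-1.0, -0.0, 0.0], [-0.0, 1.0, -0.0], [-0.0, -0.0, -1.0]]
contact_force: [0.5, 0.3, -2.3]
width: 0.491
```

Request:
send_rows(plan=[[[0, 0, 1, 0], [0, 0, 1, 0]]])

```text
clock: 32.22
ee_pos: [0.4549, -0.2261, 0.0118]
orientation: [[-1.0, -0.0, 0.0], [-0.0, 1.0, -0.0], [-0.0, -0.0, -1.0]]
contact_force: [-0.4, 1.3, 3.6]
width: 0.487
```

Request:
send_rows(plan=[[[0, 0, 0.7, 0], [0, 0, 0.7, 0]]])

```text
clock: 32.48
ee_pos: [0.4549, -0.2262, 0.0117]
orientation: [[-1.0, -0.0, 0.001], [-0.0, 1.0, -0.0], [-0.001, -0.0, -1.0]]
contact_force: [-4.1, 1.8, 13.9]
width: 0.489
```

Ring is seated on the floor (+14 N). Release and rise.

Request:
send_rows(plan=[[[0, 0, -0.8, 0], [0, 0, -0.8, 0], [0, 0, -0.8, 0], [0, 0, -0.8, 0], [0, 0, -0.8, 0], [0, 0, -10, 0], [0, 0, -40, 0], [0, 0, -90, 0], [0, 0, -140, 0], [0, 0, -150, 0]]], gripper=0.3)

```text
clock: 33.72
ee_pos: [0.4564, -0.2271, 0.1646]
orientation: [[-1.0, -0.0, 0.005], [-0.0, 1.0, -0.003], [-0.005, -0.003, -1.0]]
contact_force: [0.7, -0.0, 1.5]
width: 0.651
```

Request:
send_rows(plan=[[[0, 0, 0, 0], [0, 0, 0, 0]]])

```text
clock: 33.98
ee_pos: [0.454, -0.2255, 0.1595]
orientation: [[-1.0, -0.0, -0.002], [-0.0, 1.0, 0.001], [0.002, 0.001, -1.0]]
contact_force: [-0.9, 0.3, -0.9]
width: 0.65
```

```bash
python3 - <<'E'
from h import *
import cv2
np.set_printoptions(precision=4,suppress=True)
s=sensors.get_state();print(s["ee_pos"],s["clock"],s["contact_force"],s["width"])
S=cam("side");C=cam("scene");W=cam("wrist")
cv2.imwrite("pics/w16.png",W[0][:,:,::-1])
im=S[0][120:280,185:395,::-1]; cv2.imwrite("pics/s16.png",cv2.resize(im,None,fx=3.7,fy=3.7,interpolation=cv2.INTER_CUBIC))
E
```

```text
[ 0.454  -0.2255  0.1595] 33.975 [-0.9026  0.2959 -0.8581] 0.6498964432222267
```

View pics/w16.png

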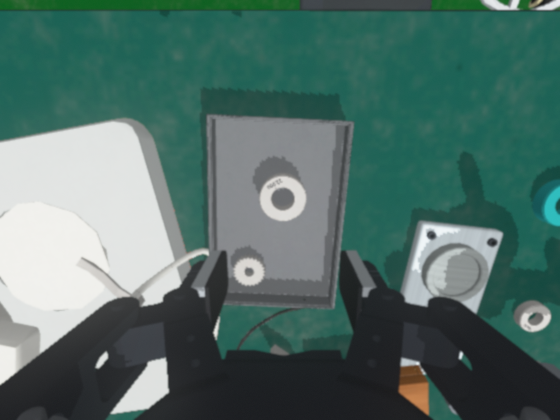

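View pics/s16.png

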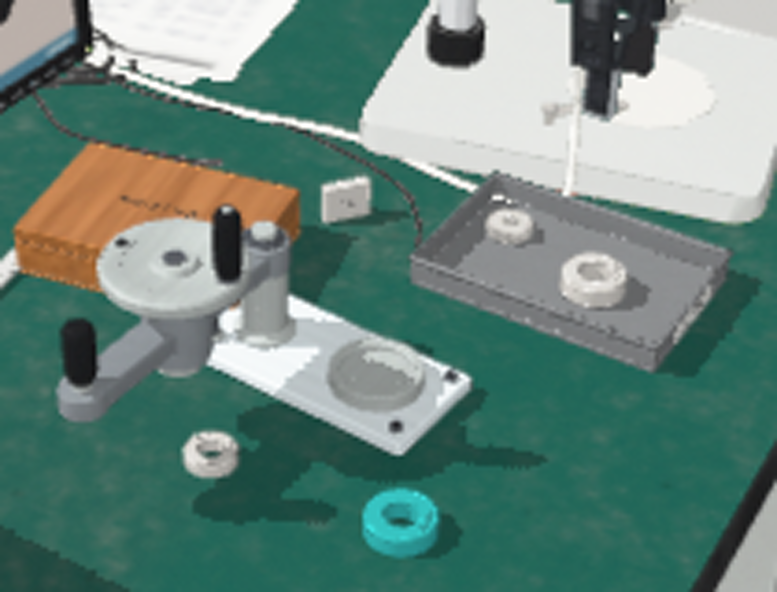

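```bash
python3 -c "
from workcell import ticket
print(ticket.close_job())"
```

```text
the job is handed in; nothing more can be done
None
```

The ring is out of the fixture and lying flat in the grey tray, released. I handed the job in at about 34 s of the 72 s allowed; the hand-in gives no verdict.

- **Screw:** I wound the wheel anticlockwise about 614° (1.7 turns). Resistance then rose from about 5–6 N to 18 N at the stop, under the 25 N limit. I eased it back about 88°, or roughly 1.2 mm.
- **Clamp arm:** I swung it open to about 88° (1.5 rad) by its knob. Halfway round, the grip on the knob was straining, with about 37 N sideways force on the hand. I let go and pushed the rest of the way with the knob loosely between the fingers, with readings of about 14 N or less.
- **Ring:** I lifted it from the nest, lowered it until it touched the tray floor at about 14 N, then released it.

The last pictures show:
- the ring flat in the tray, clear of the gear;
- the nest empty and the arm open;
- the tray unmoved as far as I can tell, and the other rings in view in place.

The hex key, pen and gauge block were not measured again after the swing. The last views show nothing moved.

The screw height and arm angle come from tool positions, not from direct measurement. The scene and side cameras disagreed with each other by up to about 20 mm (about 10 mm on the clearer points). I worked from the wrist camera and what the gripper felt, and my first pivot estimate did not fit the knob's path well.

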